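# Rehang the tension spring of a knitting take-down unit with a spring puller

### The arm

A 6-joint arm with a two-finger parallel gripper is mounted at the origin on the work surface. World frame = base frame: x ahead of the robot, y to its left, z up, the work surface at z = 0. Lengths are in m, angles in rad, forces in N, time in s.
With the tool pointing down it reaches from about 0.15 to 0.775 m from the base axis. Payload 6.1 kg.
Tool frame: the origin (TCP) lies midway between the tips of the shut fingers; the grasp point (between the pads) lies 19 mm behind it; z points along the fingers, y is the direction in which the jaws open and shut (so a half turn about z gives the same grasp; the last joint's range is limited). The gripper opens to 85 mm and grips with 20 to 120 N. Pads are 22 mm wide; open, the fingers measure 114 mm over their backs; the gripper's body (76 mm by 85 mm) begins 54 mm behind the grasp point. The pads swing forward as they close: fully open they stand 13 mm farther back than shut.
Start: joints at [1.303, 0.126, -0.04, 1.405, 0, 1.571], TCP at [0.139, 0.506, 0.231] pointing down, gripper open.
Joint ranges: [-2.72, 2.72], [-0.95, 1.95], [-1.27, 1.35], [-1.78, 2.02], [-1.46, 1.47], [-3.14, 3.14]. Speed limits (rad/s): [2.39, 2.39, 3.01, 3.14, 3.14, 3.14].

### API

Orientations are given as a unit quaternion [w, x, y, z].
In Python, from station import r gives the robot as it stands.
- The arm moves only by the shell command python3 -m pendant 'ROWS' [FORCE]. ROWS is JSON, one flat list of numbers, 7 for each row, row after row: the shift along the tool's x, y, z scaled (see below), then the turn, a rotation vector about the tool's x, y, z scaled (see below), then the opening, from 0 (shut) to 1 (fully open). A call has 1 to 12 rows; each row shifts and turns the commanded pose from where the row before left it, along the tool's axes as they then stand; what a row does not reach is not made up. The controller multiplies each number of a shift by 40 mm and each number of a turn by 4 degrees. A row lasts 1/8 s, in which the tool goes at most 62.5 mm and 10.7 degrees, less where a joint would pass 70% of its speed; a pose out of reach is approached as far as the arm can. A call with a number of a shift or a turn outside -1 to 1 is refused whole. A call with a gripper value outside its range is refused whole. The fingers move at their own pace and stop on an object; FORCE is the grip in N (left out, the last holds). Time passes only in rows, so rows that do not move let the fingers close. It gives the time, the measured TCP pose, the force and the opening at its end, in the units of the state.
- r.get_obs(): the state, without advancing time (a new reading comes with each control period).
- r.capture(name): name is "scene" or "top" or "wrist"; returns a dict with "img" (480x640x3 uint8, red, green, blue), "fovy" (degrees; the focal length in pixels is half the picture's height over the tangent of half this angle, whatever the lens; pixels are square), "cx", "cy" (the principal point, pixels), "R" (3x3) and "t" (3): a world point X has camera coordinates R X + t. Camera axes: x right, y down, z forward; pixel columns grow to the right and rows downward; lengths in m; the calibration is good to about 2 mm. A picture is of the moment at which its call begins. There is no depth.
- r.job_done(): hands the job in, once; it reports no verdict.
Trained networks look in the newest picture that a camera, given by its name, has taken for a name from the list of things; names that differ only in an ending like _2 or _b are one class to them, and where a whole thing is asked for, a point or a joint stands for the part that bears it (a point fixed in the world has none). Each returns a list of dicts, best first, with "score" (0 to 1); they miss things now and then, are a little off and sometimes report something else, mostly with a low value. They report only what shows in the picture. A call takes as long as a camera call. They do not tell look-alikes from the thing itself.
- r.find_in(camera, target): "at" ([x, y, z] in m, in world coordinates, good to about 4 mm: the middle of the surface that is visible of it).
- r.masks_of(camera, target): "pixels" (480x640 bool, what is visible of it).
The state is a dict: "time": time; "qpos": joint angles; "joint_velocities": joint speeds; "joint_efforts": joint torques, N m; "tool_pos": TCP position; "tool_rot": TCP orientation; "wrist_force": force on the tool from outside, world axes, zero at the start; "moment": the same for the moment, N m; "gripper_width": opening from 0.0 (shut) to 1.0 (fully open).
Only numpy, scipy, OpenCV 4.12 (cv2) and the standard library are available. Lean on these libraries where they do the work, as an engineer would, in place of code of your own. Each camera call takes 0.05 s, during which the arm holds its last target.

### The job

The tension spring of the fabric take-down unit has come off its anchor post. Take the spring puller from the mat, stretch the spring with it and bring its hook down over the post's head, onto the shoulder, and let it draw home around the neck, so that the head keeps it there; ease the pull gently onto the post, without forcing the hook, overstretching the spring or touching the hook with the gripper. Then lay the puller back on the mat and let go, leaving everything else where it is.

Things in the scene. Friction and masses are not known exactly. Their poses are not given: they have to be found in the camera images.
- unit: Take-down roller unit of a knitting machine, screwed down. Aluminium base plate 130 mm (x) by 270 mm (y), 10 mm thick; origin: centre of the plate's underside, on the table, z up. On its +y half (y 30 to 135 mm) stand grey cheeks and two rollers, up to 112 mm high; on the -y half are the spring and the anchor post.
- spring_pin (a point): Upright pin at x 0, y +20 mm of the unit, 35.5 mm over the table: the spring's far eye is on it, and the spring turns about it sideways and up and down. Fixed (axes as the unit's).
- anchor_post: Steel anchor post at x 0, y -105.5 mm of the unit, 125.5 mm from the pin; origin on its axis at table height, z up. In its stem (14 mm wide) a stud is screwed to an unrecorded height: its flange (18 mm wide) has its flat top, the shoulder, anywhere from 26 to 42 mm over the table. Above the shoulder: neck 8 mm wide, 5 mm high; head 13 mm wide, 2.5 mm high, then tapering in 3 mm to 8 mm.
- post_foot (a point): Point on the post's axis on the base plate, 10 mm over the table (axes as the unit's). With the hook seated on the neck above, the hook's origin is about 4.5 mm from this axis towards the pin, and the spring pulls with about 5.5 N. Where the shoulder is has to be felt: a touch of 2 or 3 N on it is enough; over 10 N between hook and post, the spring's pull included, is forcing it.
- spring_hook: The spring's hook end, 3 mm dark steel wire bent to a round of 17 mm inside, 23 mm outside, closed back on itself. Origin: centre of the round; x along the spring away from the pin, z square to the round. Behind the round a straight wire neck of 3 mm runs along -x to the coil (13 mm wide), which begins 26 mm behind the origin. Over 20 N from the puller is forcing it.
- fork_place (a point): Point on the axis of the wire neck, 18.5 mm behind the hook's origin, midway in the space of 14 mm between round and coil: here the fork goes down over the wire (axes as the hook's). When the fork draws, its prongs bear on the back of the round, and the puller's fork point is 12.6 mm behind the hook's origin.
- spring_swing (a joint): Sideways swing of the spring about the pin (rad): 0 when it points at the post, along the unit's -y; positive is counterclockwise from above. It stays where it is left.
- spring_tilt (a joint): Up and down tilt of the spring about the pin (rad): 0 as it stands unloaded, 0.20 rad up, so that the drawn out hook is clear above the post's head at any height of the stud; 0.20 when pressed down level with the pin, which takes about 1.7 N at the hook. It springs back up.
- hook_center (a point): Same point as the hook's origin. Unloaded it is 95 mm from the pin; it draws out along the spring against 1.5 N at first plus 0.15 N per mm and springs back when let go. 125.5 mm brings it over the post; beyond 138 mm the spring is overstretched.
- mat: Black rubber work mat, 200 mm (its x) by 260 mm (its y), 3 mm thick, fixed; origin at the centre of its underside, z up.
- puller: Spring puller, about 0.12 kg, on the mat. Wooden handle 110 mm long (x), 20 mm wide (y), 34 mm high, standing on its underside; origin: centre of that underside, x towards the fork, z up. A 7 mm steel shaft runs from the handle's front (x 55 mm, axis 27 mm high) to x 130 mm and there turns down into a cross bar with a fork of two prongs. In use the shaft passes over the hook and the post.
- fork (a point): Midway between the puller's prongs at the underside of the cross bar (puller x 130 mm, height 13 mm; axes as the puller's). The bar is 5 mm (x) by 16 mm; the two round prongs, 4 mm thick with 8 mm free between them, end 9.5 mm below it, tips raked 1.2 mm back towards the handle; the shaft's underside is 10.5 mm above it.
- puller_grip (a point): Good place to grip the puller: in the handle at puller x 35 mm, height 17 mm over its underside, near its centre of mass (axes as the puller's).
- screwdriver: Screwdriver, 170 mm, lying on the mat beside the puller. Leave it.
- brush: Cleaning brush, 160 mm, lying on the far right. Leave it.
- wrench: Open wrench, 150 mm, lying in front of the unit. Leave it.
- cone_a: Dark yarn cone, 94 mm wide, 156 mm high, standing on the left. Leave it.
- cone_b: Pale yarn cone, 94 mm wide, 156 mm high, standing on the left. Leave it.
- oil_bottle: White oil bottle, 48 mm wide, 110 mm high, standing on the left. Leave it.
Things that resemble listed ones, but are neither listed nor needed, are in the scene too. Several things have the shape of the puller; the one meant has the colours described above.

How it is judged:
By the outcome, as a careful person would: the job done as asked, in the order asked, and still so for the second after the job is handed in, with the robot touching nothing.
It also fails if it takes over 64 s, if anything falls off the work surface, if the arm or the gripper's body presses on something with over 40 N, if the wrist force passes 120 N, or if a joint passes its speed limit or range.

## Working session

There is one attempt and no reset: what is moved stays moved. The work goes in short steps, Python scripts to look and compute and a shell command to move; the robot and the scene stay as the last step left them, time stands still between calls to the robot, and variables do not carry over. Pictures are saved under pics/ and viewed, and the job is handed in when it is done.

```bash
ls; mkdir -p pics
python3 - <<'E'
from station import r
import cv2
o=r.get_obs(); print(o)
for n in ("scene","top","wrist"):
    c=r.capture(n); cv2.imwrite(f"pics/{n}0.png",c["img"][:,:,::-1]); print(n,c["fovy"],c["cx"],c["cy"],c["R"],c["t"])
    for t in ("puller","unit","spring_hook","anchor_post","mat","fork"):
        print(t,[(d["score"],[round(float(v),4) for v in d["at"]]) for d in r.find_in(n,t)][:5])
E
```

```text
pics
{'time': 0.0, 'qpos': array([ 1.30299569e+00,  1.26386723e-01, -4.06102498e-02,  1.40539692e+00,
        1.30894405e-05,  1.57081253e+00]), 'joint_velocities': array([-2.43989025e-03, -1.64968533e-03, -1.80707315e-05, -6.48574923e-04,
        7.34530497e-04, -6.76782321e-04]), 'joint_efforts': array([-4.95095555e-04, -4.35916650e+01,  3.52922237e+01,  1.72566308e-02,
       -6.10587335e-05,  1.23331702e-05]), 'tool_pos': array([0.13880936, 0.50589482, 0.23052392]), 'tool_rot': array([-1.13117390e-04,  1.33508548e-01,  9.91047340e-01, -7.90757765e-04]), 'wrist_force': array([-1.08140992,  0.11686683, -0.45394586]), 'moment': array([-0.01299388, -0.00541466, -0.02514602]), 'gripper_width': 1.004848882866483}
scene 52.19756870557505 318.7209320221803 235.73827135993136 [[ 0.62480987  0.78069049  0.01161825]
 [ 0.47650442 -0.36948841 -0.79776052]
 [-0.61851125  0.50398479 -0.60286248]] [-0.33296328 -0.18148966  1.73956255]
puller [(0.71, [0.3504, 0.0048, 0.027]), (0.57, [0.4918, -0.333, 0.0299]), (0.56, [0.2703, -0.3902, 0.0316])]
unit [(0.56, [0.5508, 0.1315, 0.0176])]
spring_hook 
[... 456 characters left out ...]
0.74, [0.3434, 0.002, 0.0337]), (0.55, [0.2654, -0.3715, 0.0298])]
unit [(0.83, [0.5383, 0.1164, 0.0102])]
spring_hook [(0.45, [0.5079, -0.332, 0.0024]), (0.21, [0.3673, 0.1857, 0.0063]), (0.16, [0.5419, 0.0682, 0.0529])]
anchor_post [(0.57, [0.7194, -0.1565, 0.0185]), (0.53, [0.5078, -0.3314, 0.0025])]
mat [(0.57, [0.5092, -0.3313, 0.0043])]
fork [(0.82, [0.4817, -0.3156, 0.0338]), (0.65, [0.2635, -0.3757, 0.0354])]
wrist 60.47366327198787 318.4647371895496 240.06275210739875 [[ 0.26434809  0.96442653  0.00124574]
 [ 0.91105585 -0.25014258  0.32772843]
 [ 0.3163816  -0.08549945 -0.94477115]] [-0.52629587 -0.0437129   0.38116881]
puller []
unit []
spring_hook []
anchor_post []
mat []
fork []
```

View pics/scene0.png

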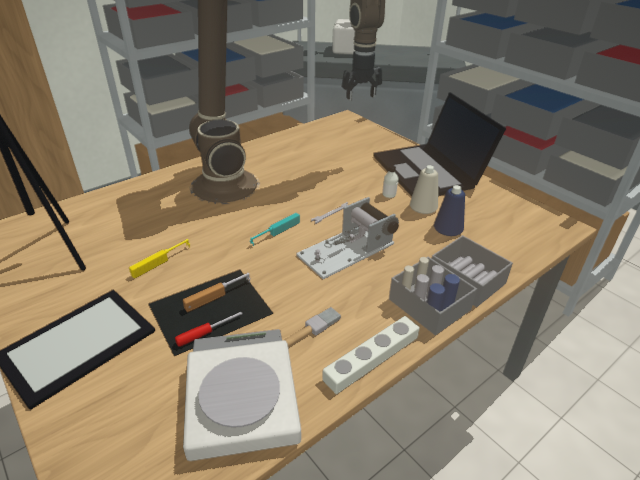

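View pics/top0.png

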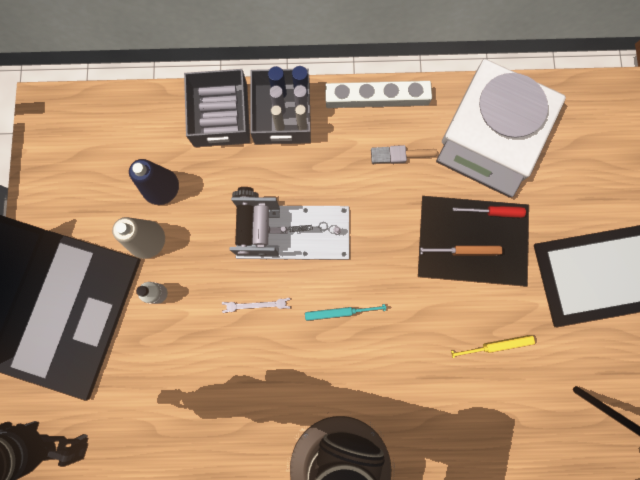

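Run:
```python
import cv2,numpy as np
t=cv2.imread("pics/top0.png"); s=cv2.imread("pics/scene0.png")
def c(i,x,y,w,h,k): return cv2.resize(i[y:y+h,x:x+w],None,fx=k,fy=k,interpolation=cv2.INTER_CUBIC)
cv2.imwrite("pics/c_unit.png",np.vstack([c(t,225,180,140,90,5),c(s,290,190,140,90,5)])[:900][:, :700][:900] if 0 else c(t,225,180,140,90,5))
cv2.imwrite("pics/c_mat.png",np.vstack([c(t,410,190,130,72,4.5),c(s,145,265,130,72,4.5)])[:,:])
cv2.imwrite("pics/c_units.png",c(s,290,190,120,90,6))
```

```text
(no output)
```

View pics/c_unit.png

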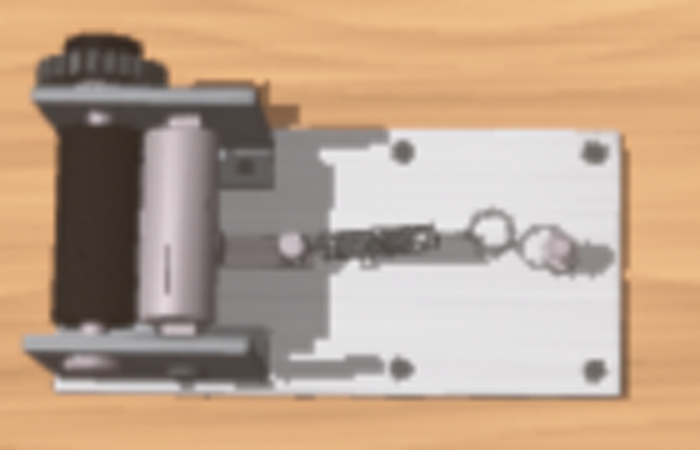

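View pics/c_mat.png

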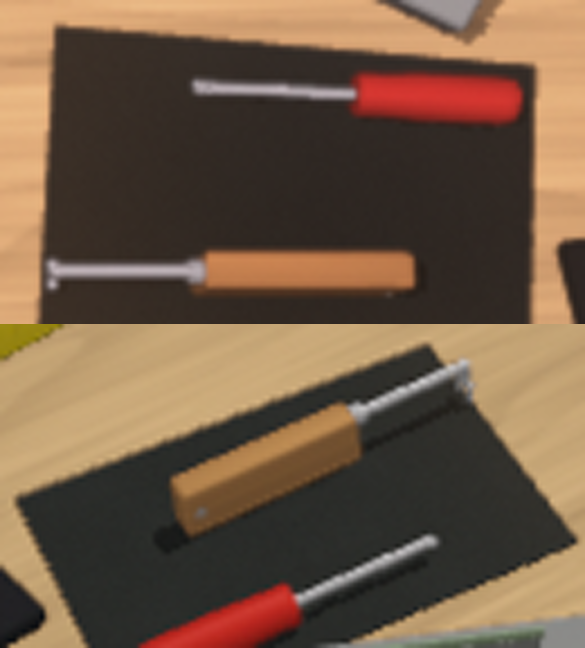

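View pics/c_units.png

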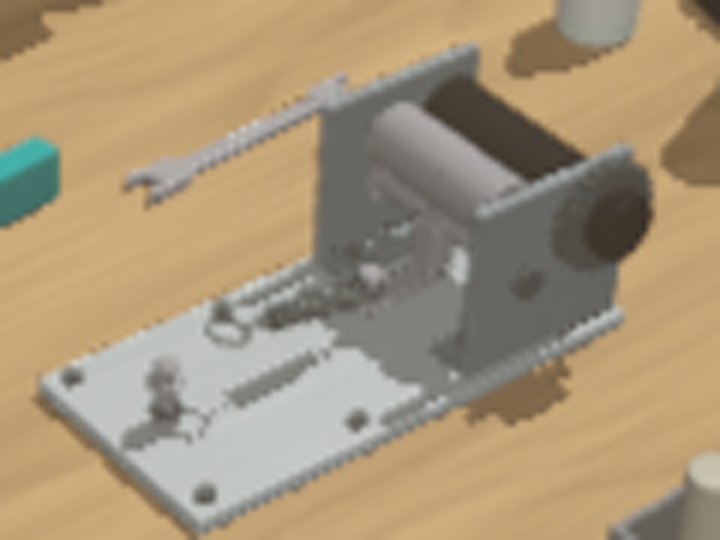

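```bash
cat > h.py <<'E'
from station import r
import numpy as np, cv2
from scipy.spatial.transform import Rotation as Ro
def R_of(q): return Ro.from_quat([q[1],q[2],q[3],q[0]]).as_matrix()
def K(c):
    f=240/np.tan(np.radians(c["fovy"])/2); return np.array([[f,0,c["cx"]],[0,f,c["cy"]],[0,0,1]])
def proj(c,X):
    p=(K(c)@(np.array(c["R"])@np.atleast_2d(X).T+np.array(c["t"])[:,None])).T; return p[:,:2]/p[:,2:]
def ray(c,u,v):
    d=np.array(c["R"]).T@np.linalg.inv(K(c))@np.array([u,v,1.]); o=-np.array(c["R"]).T@np.array(c["t"]); return o,d/np.linalg.norm(d)
def onz(c,u,v,z):
    o,d=ray(c,u,v); return o+d*(z-o[2])/d[2]
def tri(*obs): # (c,u,v)
    A=np.zeros((3,3));b=np.zeros(3)
    for c,u,v in obs:
        o,d=ray(c,u,v); P=np.eye(3)-np.outer(d,d); A+=P;b+=P@o
    X=np.linalg.solve(A,b); return X,[np.round(proj(c,X)[0]-[u,v],1).tolist() for c,u,v in obs]
def shot(n,f,crop=None,k=1):
    c=r.capture(n); im=c["img"][:,:,::-1].copy()
    if crop: x,y,w,h=crop; im=cv2.resize(im[y:y+h,x:x+w],None,fx=k,fy=k,interpolation=cv2.INTER_CUBIC)
    cv2.imwrite("pics/"+f+".png",im); np.savez("pics/"+f+".npz",**{a:c[a] for a in("fovy","cx","cy","R","t")})
    return c
def load(f): return dict(np.load("pics/"+f+".npz"))
def move(target_p,target_R=None):
    "rows needed (total) in tool axes / units from present measured pose"
    o=r.get_obs(); R=R_of(o["tool_rot"]); d=R.T@(np.array(target_p)-o["tool_pos"])
    w=np.degrees(Ro.from_matrix(R.T@target_R).as_rotvec()) if target_R is not None else np.zeros(3)
    print("t",round(o["time"],2),"shift mm",np.round(d*1000,1),"units",np.round(d/.04,3),"turn deg",np.round(w,2),"units",np.round(w/4,3))
def st():
    o=r.get_obs(); print("t",round(o["time"],2),"p",np.round(o["tool_pos"],4),"F",np.round(o["wrist_force"],2),"M",np.round(o["moment"],3),"g",round(o["gripper_width"],3)); return o
E
python3 - <<'E'
from h import *
o=st(); ct=shot("top","t1"); cs=shot("scene","s1"); cw=shot("wrist","w1")
R=R_of(o["tool_rot"]); print("R",R.round(3))
C=-np.array(cw["R"]).T@cw["t"]; print("cam in tool",R.T@(C-o["tool_pos"]),"axes\n",(R.T@np.array(cw["R"]).T).round(3))
# handle from top at z=.037
q=lambda x,y:(x/4.5+410,y/4.5+190)
for p in [(205,252),(205,290),(414,250),(414,290)]: print("handle",onz(ct,*q(*p),.037).round(4))
print("forktip",onz(ct,*q(52,272),.03).round(4))
u=lambda x,y:(x/5+225,y/5+180)
for p in [(620,132),(620,395),(55,392)]: print("plate",onz(ct,*u(*p),.010).round(4))
s=lambda x,y:(x/6+290,y/6+190)
for p in [(40,382),(200,532),(622,318)]: print("plate s",onz(cs,*s(*p),.010).round(4))
print("pin",tri((ct,*u(290,243)),(cs,*s(372,272))))
print("posttop",tri((ct,*u(553,245)),(cs,*s(160,365))))
print("hook",tri((ct,*u(491,230)),(cs,*s(228,324))))
E
```

```text
t 1.05 p [0.1389 0.5063 0.2313] F [-0.53 -0.33  0.33] M [-0.049  0.001 -0.011] g 1.001
R [[-0.964  0.265  0.   ]
 [ 0.265  0.964  0.   ]
 [-0.     0.    -1.   ]]
cam in tool [ 0.08377173  0.0008251  -0.14376427] axes
 [[ 0.    -0.945 -0.328]
 [ 1.    -0.     0.001]
 [-0.001 -0.328  0.945]]
handle [ 0.4905 -0.2827  0.037 ]
handle [ 0.4707 -0.2813  0.037 ]
handle [ 0.4889 -0.3905  0.037 ]
handle [ 0.468  -0.3888  0.037 ]
forktip [ 0.483  -0.2046  0.03  ]
plate [ 0.5976 -0.04    0.01  ]
plate [ 0.4696 -0.0356  0.01  ]
plate [0.4777 0.2328 0.01  ]
plate s [ 0.4775 -0.0376  0.01  ]
plate s [ 0.6085 -0.0446  0.01  ]
plate s [0.6148 0.2213 0.01  ]
pin (array([0.54087277, 0.11790193, 0.04240651]), [[-0.1, -0.1], [-0.1, 0.0]])
posttop (array([ 0.53527649, -0.0068485 ,  0.04240253]), [[0.9, 0.6], [0.9, -0.1]])
hook (array([0.5422847 , 0.02442589, 0.05578206]), [[-0.2, -0.2], [-0.2, 0.0]])
```

View pics/wrist0.png

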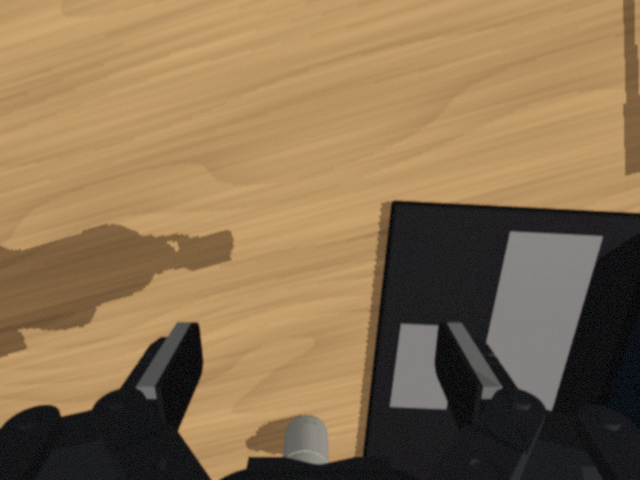

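Run:
```python
import numpy as np
th=-53.9
for k in range(19):
    a=np.radians(th-(164.6-4*k)); print(k,round(.88*np.cos(a),2),round(-.88*np.sin(a),2))
```

```text
0 -0.69 -0.55
1 -0.73 -0.5
2 -0.76 -0.45
3 -0.79 -0.39
4 -0.81 -0.34
5 -0.83 -0.28
6 -0.85 -0.22
7 -0.87 -0.16
8 -0.87 -0.1
9 -0.88 -0.04
10 -0.88 0.02
11 -0.88 0.08
12 -0.87 0.15
13 -0.86 0.21
14 -0.84 0.26
15 -0.82 0.32
16 -0.79 0.38
17 -0.77 0.43
18 -0.73 0.49
```

```bash
python3 -m pendant '[-0.69,-0.55,0,0,0,1,1, -0.73,-0.5,0,0,0,1,1, -0.76,-0.45,0,0,0,1,1, -0.79,-0.39,0,0,0,1,1, -0.81,-0.34,0,0,0,1,1, -0.83,-0.28,0,0,0,1,1, -0.85,-0.22,0,0,0,1,1, -0.87,-0.16,0,0,0,1,1, -0.87,-0.1,0,0,0,1,1, -0.88,-0.04,0,0,0,1,1, -0.88,0.02,0,0,0,1,1, -0.88,0.08,0,0,0,1,1]'; python3 -m pendant '[-0.87,0.15,0,0,0,1,1, -0.86,0.21,0,0,0,1,1, -0.84,0.26,0,0,0,1,1, -0.82,0.32,0,0,0,1,1, -0.79,0.38,0,0,0,1,1, -0.77,0.43,0,0,0,1,1, -0.73,0.49,0,0,0,0.8,1, 0,0,0,0,0,0,1]'
python3 - <<'E'
from h import *
o=st(); print(R_of(o["tool_rot"]).round(3)); shot("wrist","w2")
E
```

```text
time: 2.7
tool_pos: [0.3885, 0.1636, 0.2315]
tool_rot: [0.0, 0.526, 0.85, 0.0]
wrist_force: [0.6, -0.1, 0.5]
gripper_width: 1.0
time: 3.7
tool_pos: [0.5345, -0.036, 0.2307]
tool_rot: [-0.0, 0.711, 0.703, -0.0]
wrist_force: [-0.5, -0.5, -0.2]
gripper_width: 0.999
t 3.7 p [ 0.5345 -0.036   0.2307] F [-0.54 -0.5  -0.24] M [ 0.012 -0.025 -0.028] g 0.999
[[ 0.012  1.    -0.001]
 [ 1.    -0.012 -0.   ]
 [-0.    -0.001 -1.   ]]
```

View pics/w2.png

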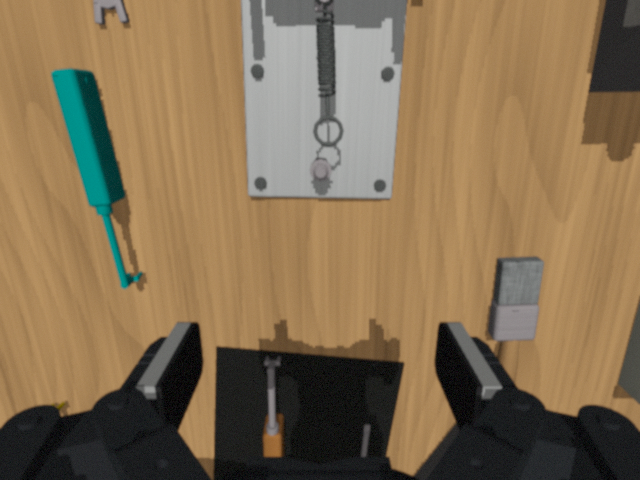

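Run:
```python
from h import *
im=cv2.imread("pics/w2.png"); cv2.imwrite("pics/w2c.png",cv2.resize(im[0:210,230:420],None,fx=4,fy=4,interpolation=cv2.INTER_CUBIC)[:840][:840])
im2=cv2.resize(im[90:210,240:410],None,fx=4.5,fy=4.5,interpolation=cv2.INTER_CUBIC); cv2.imwrite("pics/w2c.png",im2)
```

```text
(no output)
```

View pics/w2c.png

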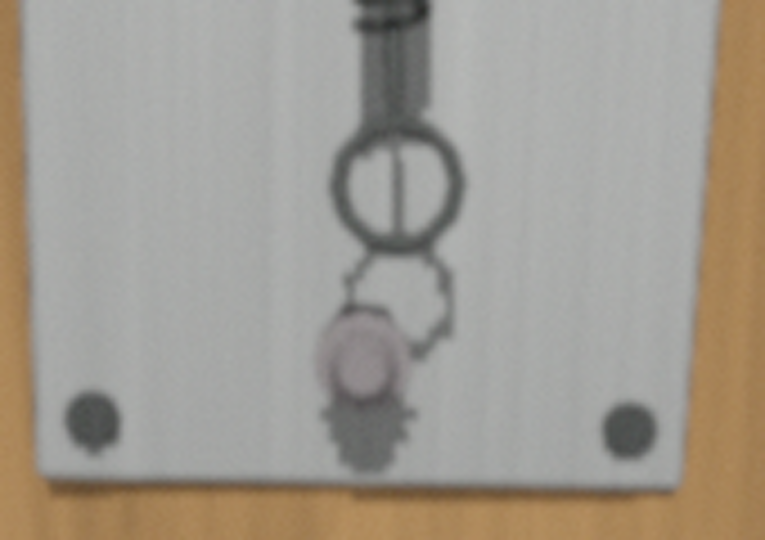

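Run:
```python
from h import *
c=load("w2"); q=lambda x,y:(x/4.5+240,y/4.5+90)
A=onz(c,*q(41,476),.010);B=onz(c,*q(680,488),.010); print(A,B,np.linalg.norm(B-A))
e=(B-A)/np.linalg.norm(B-A); n=np.array([-e[1],e[0],0]); M=(A+B)/2
print("unit dir deg",np.degrees(np.arctan2(e[1],e[0])))
print("post by plate",M+n*.0295,"pin",M+n*.155, "pinpx",proj(c,M+n*.155+[0,0,.04]))
t=load("t1"); s=load("s1")
u=lambda x,y:(x/5+225,y/5+180); ss=lambda x,y:(x/6+290,y/6+190)
print("post head",tri((c,*q(362,359)),(t,*u(553,245)),(s,*ss(163,368))))
for z in (.034,.042,.05): print(z,onz(c,*q(362,359),z))
print("hook",tri((c,*q(397,186)),(t,*u(491,230)),(s,*ss(228,324))))
print(onz(c,*q(397,186),.0544))
print([(d['score'],d['at'].round(4) if hasattr(d['at'],'round') else d['at']) for t in("anchor_post","spring_hook","spring_pin","fork_place","puller_grip") for d in r.find_in("wrist",t)[:2]])
```

```text
[ 0.47289191 -0.03370111  0.01      ] [ 0.60119388 -0.03769418  0.01      ] 0.12836409070978197
unit dir deg -1.7826053120962395
post by plate [ 0.53796056 -0.00621192  0.01      ] pin [0.54186453 0.11922734 0.01      ] pinpx [[325.03512668  -9.888992  ]]
post head (array([ 0.5365284 , -0.00629355,  0.04077511]), [[-1.1, 0.5], [0.6, 0.2], [0.8, 0.0]])
0.034 [ 0.53746359 -0.00705716  0.034     ]
0.042 [ 0.53744109 -0.00573631  0.042     ]
0.05 [ 0.5374186  -0.00441545  0.05      ]
hook (array([0.54273131, 0.02469252, 0.05573863]), [[-1.1, 0.8], [-0.3, -0.3], [-0.0, 0.1]])
[0.54356673 0.02518164 0.0544    ]
[(0.87, [0.5347, -0.01, 0.0467]), (0.77, [0.5419, 0.0458, 0.0531]), (0.28, [0.5337, -0.0032, 0.0503]), (0.7, [0.5404, 0.0497, 0.0089]), (0.85, [0.5399, 0.0429, 0.0498]), (0.47, [0.369, 0.1175, 0.0082]), (0.69, [0.4808, -0.2812, 0.034]), (0.6, [0.3498, 0.0121, 0.0338])]
```

```bash
python3 -m pendant '[-0.95,-0.195,0.35,0,0,0,1, -0.95,-0.195,0.35,0,0,0,0.7, -0.95,-0.195,0.35,0,0,0,0.7, -0.95,-0.195,0.35,0,0,0,0.7, -0.95,-0.195,0.35,0,0,0,0.7, -0.95,-0.195,0.35,0,0,0,0.7, -0.95,-0.195,0.35,0,0,0,0.7, 0,0,0,0,0,0,0.7]'
python3 - <<'E'
from h import *
st(); shot("wrist","w3")
for t in ("puller","puller_grip","fork"): print(t,[(d['score'],d['at']) for d in r.find_in("wrist",t)[:2]])
E
```

```text
time: 5.0
tool_pos: [0.4753, -0.3008, 0.1322]
tool_rot: [-0.001, 0.711, 0.703, -0.0]
wrist_force: [0.2, -0.2, -0.6]
gripper_width: 0.703
t 5.0 p [ 0.4753 -0.3008  0.1322] F [ 0.2  -0.23 -0.56] M [-0.009 -0.028  0.022] g 0.703
puller [(0.85, [0.4815, -0.3074, 0.04])]
puller_grip [(0.67, [0.2749, -0.3859, 0.0266]), (0.63, [0.4794, -0.3089, 0.0353])]
fork [(0.97, [0.4831, -0.3071, 0.0362]), (0.56, [0.2746, -0.3891, 0.023])]
```

View pics/w3.png

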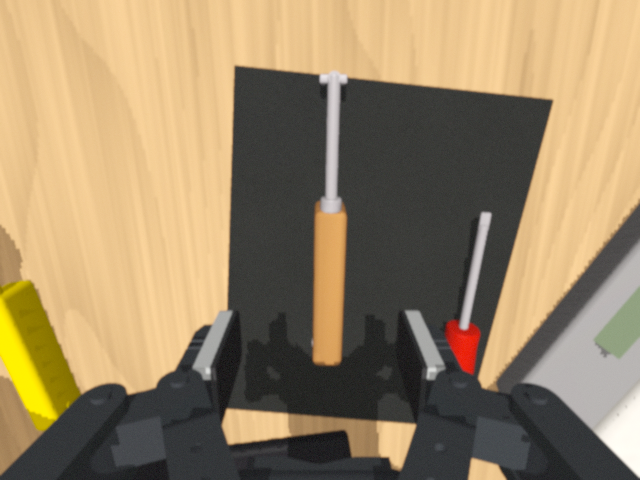

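Run:
```python
from h import *
c=load("w3")
F=(onz(c,316,207,.037)+onz(c,347,207,.037))/2; B=(onz(c,313,363,.037)+onz(c,342,363,.037))/2
d=F-B; print(F,B,np.linalg.norm(d),np.degrees(np.arctan2(d[1],d[0])))
d/=np.linalg.norm(d); k=onz(c,333.5,73,.03); print("fork top(z30)",k)
d2=k-B; d2[2]=0; print(np.degrees(np.arctan2(d2[1],d2[0])))
g=(F+B)/2+d*.035; print("grip",g)
yaw=np.arctan2(d[1],d[0])
Rt=np.array([[np.cos(yaw),np.sin(yaw),0],[np.sin(yaw),-np.cos(yaw),0],[0,0,-1]])
move([g[0],g[1],.008],Rt)
for p in [(236,67),(551,100),(229,408)]: print("mat",onz(c,*p,.003))
```

```text
[ 0.48431004 -0.27736518  0.037     ] [ 0.48143711 -0.38722801  0.037     ] 0.10990038916909912 88.50205169471407
fork top(z30) [ 0.48571386 -0.20270316  0.03      ]
88.67228899068462
grip [ 0.48378852 -0.29730855  0.037     ]
t 5.2 shift mm [  1.6   6.8 126. ] units [0.041 0.17  3.149] turn deg [0.05 0.01 1.04] units [0.012 0.002 0.259]
mat [ 0.42687724 -0.1971579   0.003     ]
mat [ 0.62308634 -0.21856799  0.003     ]
mat [ 0.40141734 -0.4540401   0.003     ]
```

```bash
python3 -m pendant '[0,0.17,0.9,0,0,0.25,0.7, 0.04,0,0.9,0,0,0,0.7, 0,0,0.9,0,0,0,0.7, 0,0,0.47,0,0,0,0.7, 0,0,0,0,0,0,0.7]'; python3 -m pendant '[0,0,0,0,0,0,0.1, 0,0,0,0,0,0,0.1, 0,0,0,0,0,0,0.1, 0,0,0,0,0,0,0.1, 0,0,0,0,0,0,0.1, 0,0,0,0,0,0,0.1]' 60
python3 - <<'E'
from h import *
st(); shot("wrist","w4")
E
```

```text
time: 5.82
tool_pos: [0.4828, -0.2967, 0.0056]
tool_rot: [-0.001, 0.716, 0.698, -0.0]
wrist_force: [0.1, 0.5, 0.6]
gripper_width: 0.701
time: 6.58
tool_pos: [0.4842, -0.2988, 0.0081]
tool_rot: [0.001, 0.717, 0.698, 0.001]
wrist_force: [0.1, 0.1, 6.2]
gripper_width: 0.219
t 6.58 p [ 0.4842 -0.2988  0.0081] F [0.08 0.14 6.19] M [ 0.232  0.072 -0.02 ] g 0.219
```

View pics/w4.png

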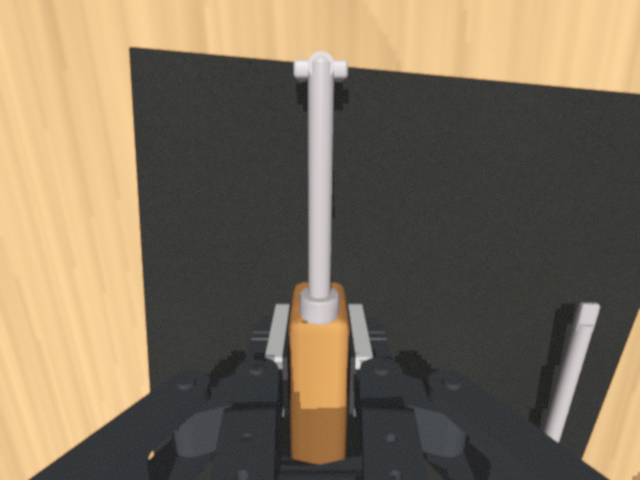

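```bash
python3 -m pendant '[0,0,0,0,0,0,0.1, 0,0,0,0,0,0,0.1, 0,0,-0.2,0,0,0,0.1, 0,0,-0.4,0,0,0,0.1, 0,0,-0.8,0,0,0,0.1, 0,0,-0.6,0,0,0,0.1]' 100
python3 - <<'E'
from h import *
st(); shot("wrist","w5"); o=r.get_obs(); R=R_of(o["tool_rot"])
c=load("w5"); print(proj(c,o["tool_pos"]+R@np.array([.0964,0,-.0079])),proj(c,o["tool_pos"]+R@np.array([.0964,.008,-.0119])), proj(c,o["tool_pos"]+R@np.array([.0964,-.008,-.0119])))
E
```

```text
time: 7.38
tool_pos: [0.4835, -0.2986, 0.0887]
tool_rot: [0.001, 0.717, 0.697, 0.0]
wrist_force: [-0.4, 0.6, -1.7]
gripper_width: 0.217
t 7.38 p [ 0.4835 -0.2986  0.0887] F [-0.36  0.6  -1.65] M [-0.061 -0.048 -0.009] g 0.217
[[319.47814355  60.49954756]] [[347.29866969  59.27310669]] [[291.64336173  59.27069941]]
```

View pics/w5.png

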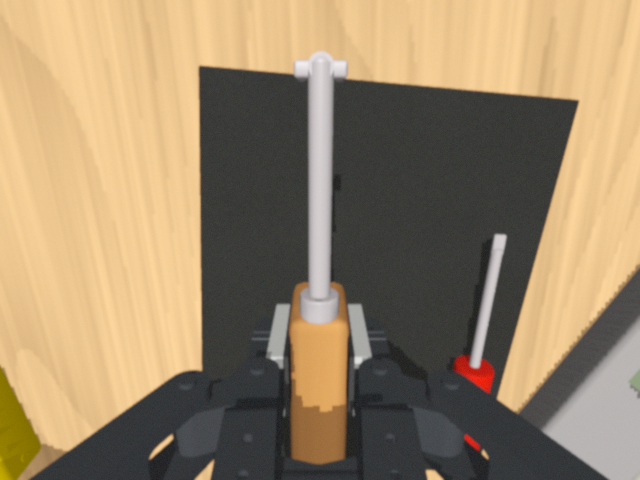

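```bash
python3 -m pendant '[0.6,0.1,0,0,0,0,0.1, 0.95,0.19,0,0,0,0,0.1, 0.95,0.19,0,0,0,0,0.1, 0.95,0.19,0,0,0,0,0.1, 0.95,0.19,0,0,0,0,0.1, 0.95,0.19,0,0,0,0,0.1, 0.6,0.15,0,0,0,0,0.1, 0.28,0.06,0,0,0,0,0.1, 0,0,0,0,0,0,0.1]'
python3 - <<'E'
from h import *
st(); shot("wrist","w6");shot("top","t6");shot("scene","s6")
E
```

```text
time: 8.55
tool_pos: [0.5404, -0.0504, 0.0865]
tool_rot: [0.0, 0.716, 0.698, -0.0]
wrist_force: [0.9, 0.2, -1.9]
gripper_width: 0.224
t 8.55 p [ 0.5404 -0.0504  0.0865] F [ 0.89  0.18 -1.87] M [ 0.023  0.055 -0.009] g 0.224
```

View pics/w6.png

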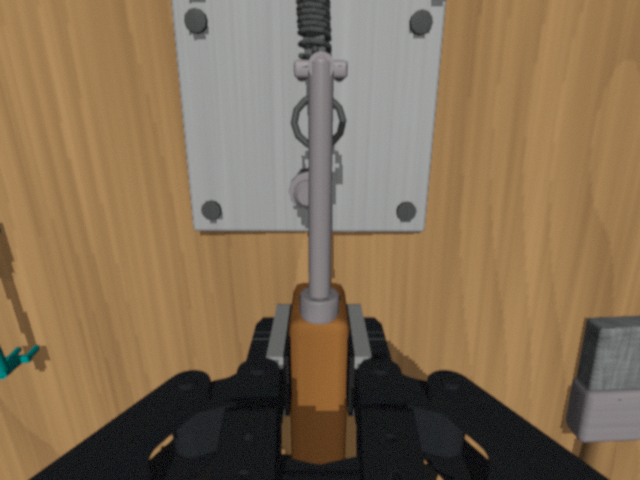

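Run:
```python
from h import *
c=load("w6"); o=r.get_obs(); p=o["tool_pos"]; R=R_of(o["tool_rot"])
b=onz(c,321,70,p[2]+.0079+.002); print("bar",b,"tool",R.T@(b-p))
h=onz(c,319,121,.0544); print("hook",h)
for z in (.034,.042,.05): print("post",onz(c,306.5,187,z))
A=onz(c,195,231,.010);B=onz(c,423.5,231.5,.010); e=(B-A)/np.linalg.norm(B-A);n=np.array([-e[1],e[0],0]);M=(A+B)/2
print(A,B,np.linalg.norm(B-A),np.degrees(np.arctan2(e[1],e[0])),"post",M+n*.0295,"pin",M+n*.155)
for f in("t6","s6"):
    im=cv2.imread(f"pics/{f}.png"); x,y,w,hh={"t6":(260,180,110,85),"s6":(280,180,120,90)}[f]
    cv2.imwrite(f"pics/{f}c.png",cv2.resize(im[y:y+hh,x:x+w],None,fx=6,fy=6,interpolation=cv2.INTER_CUBIC))
```

```text
bar [0.54455152 0.04259926 0.09637989] tool [ 0.09412404  0.00177481 -0.00992687]
hook [0.54359322 0.02569216 0.0544    ]
post [ 0.53679195 -0.0058446   0.034     ]
post [ 0.53706613 -0.00419092  0.042     ]
post [ 0.53734031 -0.00253724  0.05      ]
[ 0.47248268 -0.03420536  0.01      ] [ 0.60081566 -0.03782651  0.01      ] 0.1283840608581071 -1.6162789895270384 post [ 0.53748124 -0.00652767  0.01      ] pin [0.54102104 0.1189224  0.01      ]
```

View pics/t6c.png

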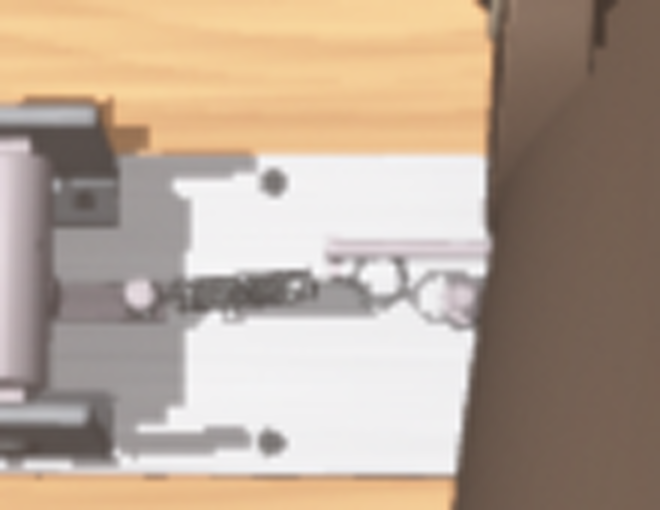

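View pics/s6c.png

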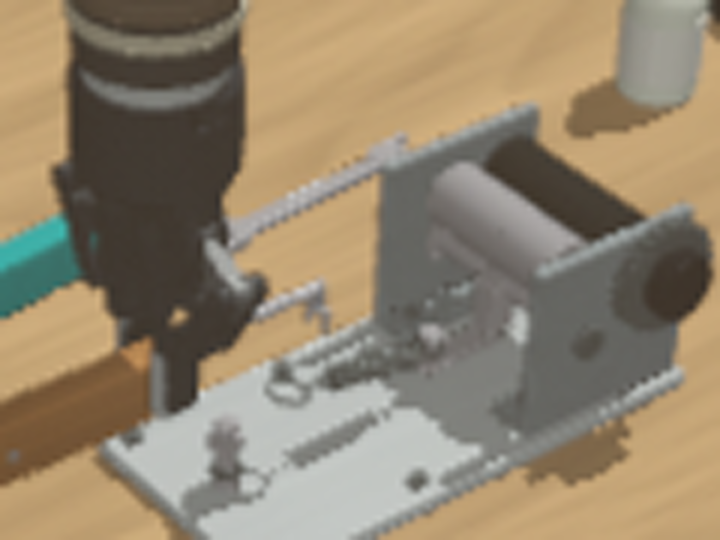

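```bash
python3 -m pendant '[0.03,-0.035,0.2,0,0,0,0.1, 0,0,0.28,0,0,0,0.1, 0,0,0.2,0,0,0,0.1, 0,0,0,0,0,0,0.1]'
python3 - <<'E'
from h import *
st(); shot("wrist","w7",(220,0,200,220),3.5);shot("top","t7",(260,180,110,85),6);shot("scene","s7",(320,205,60,50),10)
E
```

```text
time: 9.2
tool_pos: [0.5382, -0.0494, 0.0581]
tool_rot: [-0.001, 0.717, 0.697, -0.001]
wrist_force: [-0.1, -0.3, -1.5]
gripper_width: 0.219
t 9.2 p [ 0.5382 -0.0494  0.0581] F [-0.09 -0.32 -1.47] M [0.05  0.005 0.03 ] g 0.219
```

View pics/w7.png

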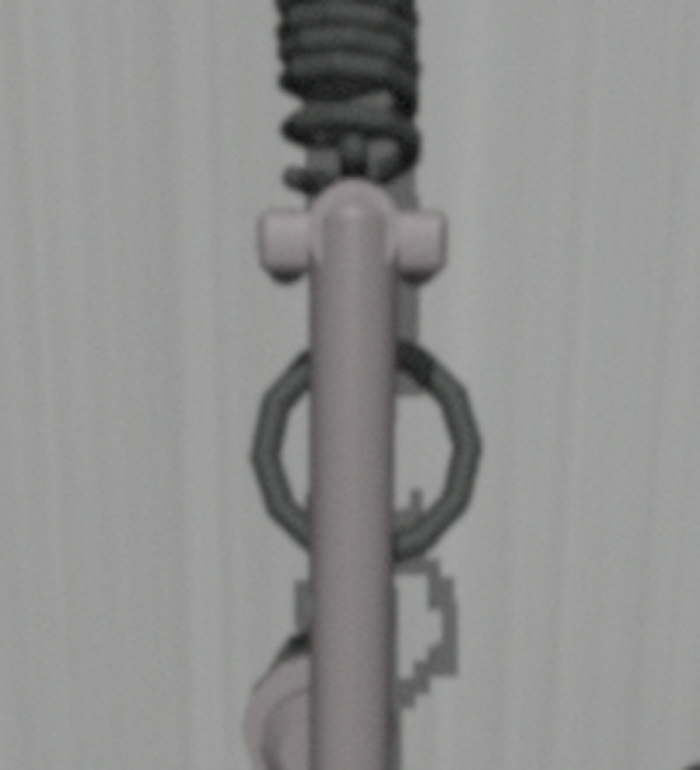

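View pics/t7.png

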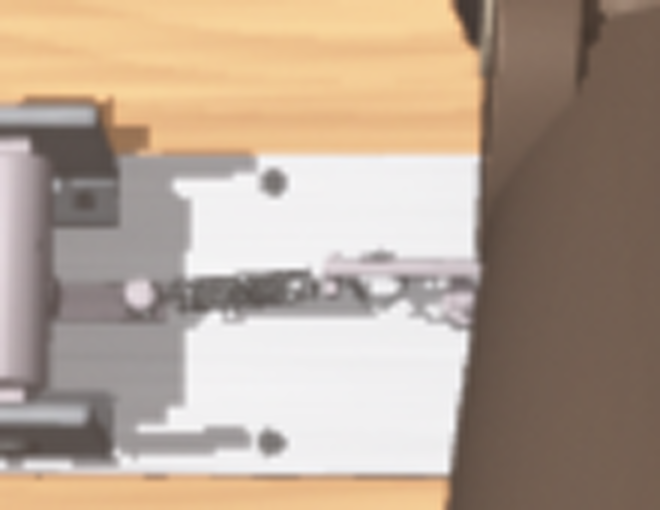

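View pics/s7.png

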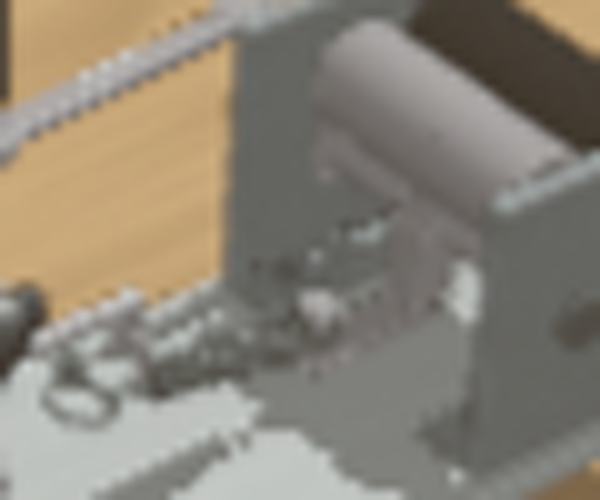

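Run:
```python
from h import *
c=load("w7"); o=r.get_obs(); p=o["tool_pos"]; R=R_of(o["tool_rot"]); q=lambda x,y:(x/3.5+220,y/3.5)
b=onz(c,*q(352,242),p[2]+.0099); h=onz(c,*q(366,450),.0544); k=onz(c,*q(352,150),.0490)
print("bar",b,"hook",h,"coilend",k, "tool d bar->hook",R.T@(h-b),"bar->coil",R.T@(k-b), "barwidth",np.linalg.norm(onz(c,*q(258,240),p[2]+.0099)-onz(c,*q(447,240),p[2]+.0099)))
```

```text
bar [0.54236155 0.04376558 0.06937132] hook [0.54334173 0.02558903 0.0544    ] coilend [0.54266801 0.0532064  0.049     ] tool d bar->hook [-0.01814327  0.00146484  0.01497211] bar->coil [9.44606551e-03 4.63735876e-05 2.03711414e-02] barwidth 0.016077011906037487
```

```bash
python3 -m pendant '[0,0.015,0.1,0,0,0,0.1, 0,0,0.12,0,0,0,0.1, 0,0,0.12,0,0,0,0.1, 0,0,0,0,0,0,0.1]'
python3 - <<'E'
from h import *
for i in range(4): o=st(); shot("wrist","w8",(220,0,200,220),3.5)
shot("top","t8",(260,180,110,85),6);shot("scene","s8",(320,205,60,50),10)
E
```

```text
time: 9.85
tool_pos: [0.5391, -0.0493, 0.0451]
tool_rot: [-0.0, 0.717, 0.698, -0.0]
wrist_force: [0.4, 0.7, -0.7]
gripper_width: 0.216
t 9.85 p [ 0.5391 -0.0493  0.0451] F [ 0.36  0.7  -0.7 ] M [ 0.084  0.003 -0.03 ] g 0.216
t 9.9 p [ 0.5393 -0.0493  0.0454] F [ 0.25 -0.04 -1.69] M [ 0.005  0.01  -0.036] g 0.216
t 9.95 p [ 0.5395 -0.0494  0.0456] F [-0.88  0.26 -0.19] M [ 0.05  -0.008  0.001] g 0.216
t 10.0 p [ 0.5396 -0.0494  0.0458] F [-0.04 -0.37 -0.95] M [ 0.057 -0.073  0.04 ] g 0.213
```

View pics/w8.png

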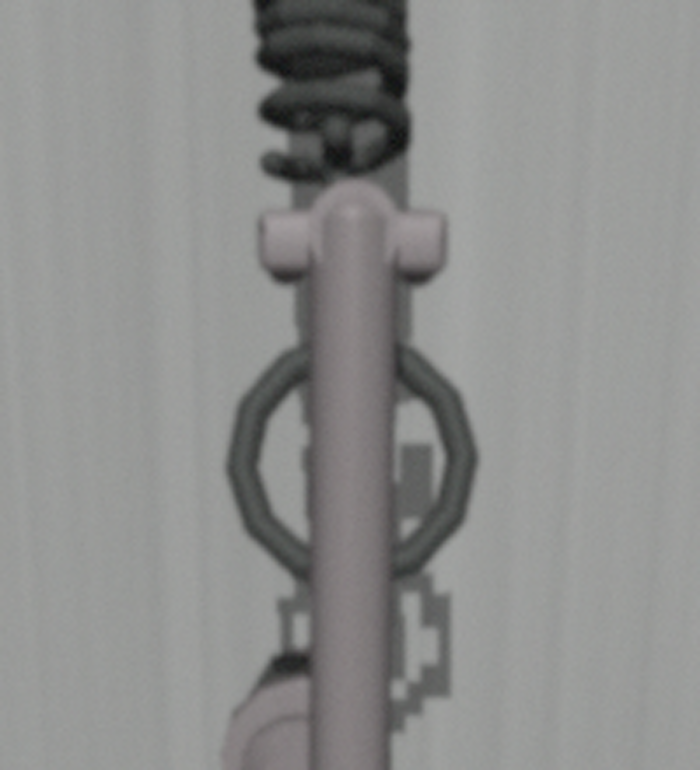

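View pics/s8.png

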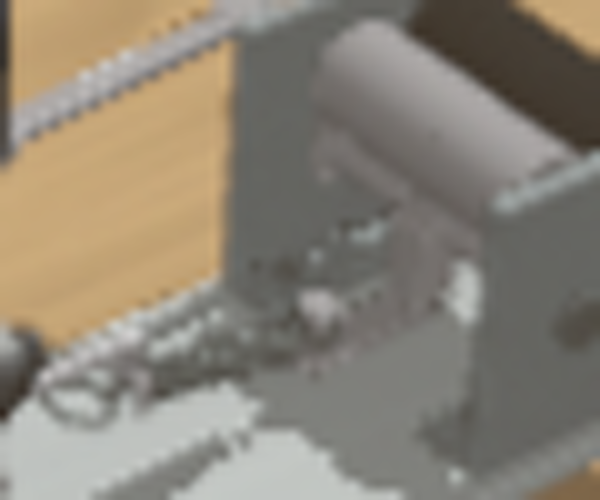

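```bash
python3 -m pendant '[0,0,0.03,0,0,0,0.1, -0.1,-0.01,-0.01,0,0,0,0.1, -0.1,-0.01,-0.01,0,0,0,0.1, -0.1,-0.01,-0.02,0,0,0,0.1, -0.1,-0.01,-0.02,0,0,0,0.1, -0.1,-0.01,-0.02,0,0,0,0.1, -0.1,-0.01,-0.02,0,0,0,0.1, 0,0,0,0,0,0,0.1]'
python3 - <<'E'
from h import *
for i in range(3): o=st(); shot("wrist","w9",(220,0,200,240),3.2)
E
```

```text
time: 11.15
tool_pos: [0.5364, -0.0734, 0.0485]
tool_rot: [-0.0, 0.717, 0.697, 0.0]
wrist_force: [-0.8, 4.4, -1.7]
gripper_width: 0.213
t 11.15 p [ 0.5364 -0.0734  0.0485] F [-0.77  4.35 -1.7 ] M [0.867 0.008 0.041] g 0.213
t 11.2 p [ 0.5364 -0.0732  0.0484] F [-0.74  3.72 -2.59] M [ 0.771 -0.024  0.068] g 0.215
t 11.25 p [ 0.5365 -0.0732  0.0484] F [-0.6   3.83 -1.6 ] M [0.812 0.071 0.076] g 0.217
```

View pics/w9.png

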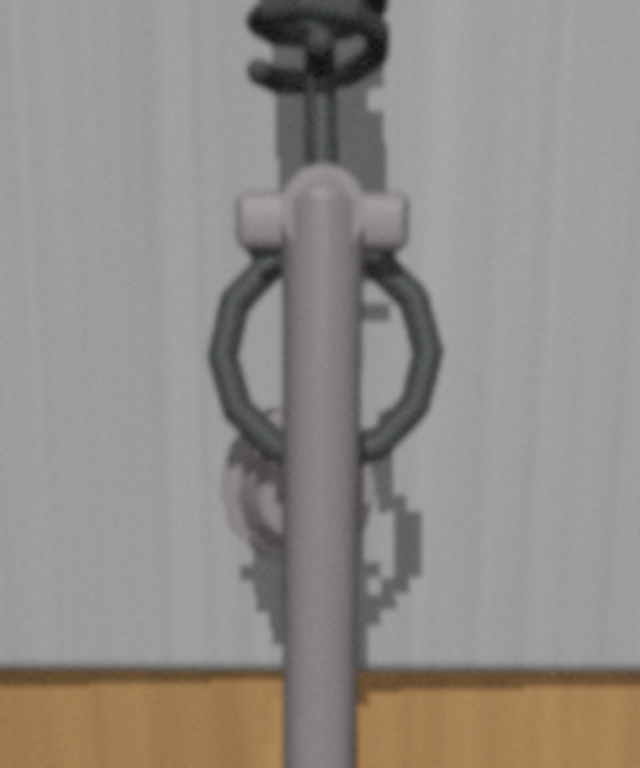

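```bash
python3 - <<'E'
from h import *
c=load("w9"); o=r.get_obs(); p=o["tool_pos"]; R=R_of(o["tool_rot"]); q=lambda x,y:(x/3.2+220,y/3.2)
zf=p[2]+.0079
b=onz(c,*q(322,222),zf+.002); print("bar",b,R.T@(b-p))
for zh in (.056,.059): print("hook",zh,onz(c,*q(326,356),zh))
A=onz(c,*q(0,669),.010);B=onz(c,*q(640,680),.010);n=np.array([-(B-A)[1],(B-A)[0],0]);n/=np.linalg.norm(n);print("edge y at x=.5377",A+(B-A)*(.5377-A[0])/(B-A)[0], "dir",np.degrees(np.arctan2(n[1],n[0])))
E
python3 - <<'E'
import cv2
im=cv2.imread("pics/w9.png")[380:620,180:420]; cv2.imwrite("pics/w9z.png",cv2.resize(im,None,fx=2.4,fy=2.4,interpolation=cv2.INTER_CUBIC))
E
```

```text
bar [0.54061304 0.01999004 0.0583254 ] [ 0.09320446  0.00164673 -0.00987737]
hook 0.056 [0.5407184  0.00788119 0.056     ]
hook 0.059 [0.54069579 0.00796874 0.059     ]
edge y at x=.5377 [ 0.5377     -0.03678787  0.01      ] dir 87.44980460073376
```

View pics/w9z.png

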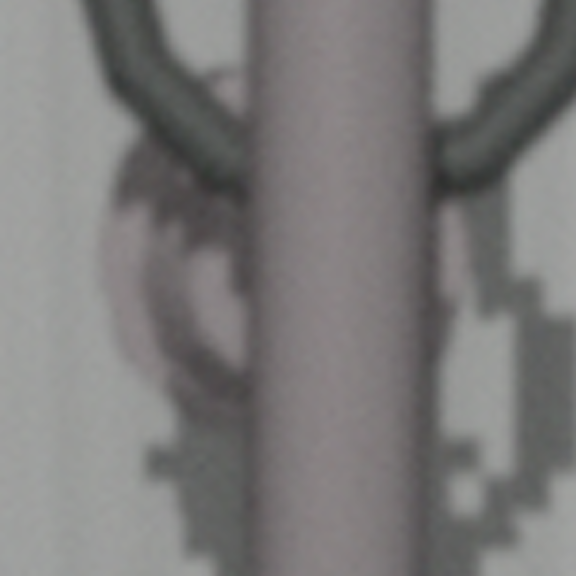

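Run:
```python
from h import *
c=load("w9")
for z in (.030,.036,.042): print(z,onz(c,313.4,150,z), (np.linalg.norm(onz(c,313.4-24.1,150,z)-onz(c,313.4+24.1,150,z))))
```

```text
0.03 [ 0.53728745 -0.00712497  0.03      ] 0.018680412443087643
0.036 [ 0.53737636 -0.00642297  0.036     ] 0.01798956811317231
0.042 [ 0.53746527 -0.00572097  0.042     ] 0.01729872378325709
```

```bash
python3 -m pendant '[-0.07,-0.018,-0.005,0,0,0,0.1, -0.07,-0.018,-0.005,0,0,0,0.1, -0.07,-0.018,-0.005,0,0,0,0.1, -0.07,-0.018,-0.005,0,0,0,0.1, -0.085,0,-0.005,0,0,0,0.1, 0,0,0,0,0,0,0.1, 0,0,0,0,0,0,0.1]'
python3 - <<'E'
from h import *
for i in range(3): o=st(); shot("wrist","w10",(220,0,200,240),3.2)
shot("scene","s10",(290,210,80,60),9)
E
```

```text
time: 12.18
tool_pos: [0.5332, -0.0876, 0.0494]
tool_rot: [-0.0, 0.717, 0.698, 0.0]
wrist_force: [-0.2, 6.0, -1.5]
gripper_width: 0.214
t 12.18 p [ 0.5332 -0.0876  0.0494] F [-0.22  5.99 -1.52] M [ 1.224 -0.026 -0.011] g 0.214
t 12.22 p [ 0.5332 -0.0875  0.0494] F [-0.13  5.85 -2.42] M [ 1.25  -0.038  0.025] g 0.216
t 12.28 p [ 0.5332 -0.0875  0.0494] F [-0.16  6.22 -1.84] M [ 1.205 -0.028  0.008] g 0.219
```

View pics/w10.png

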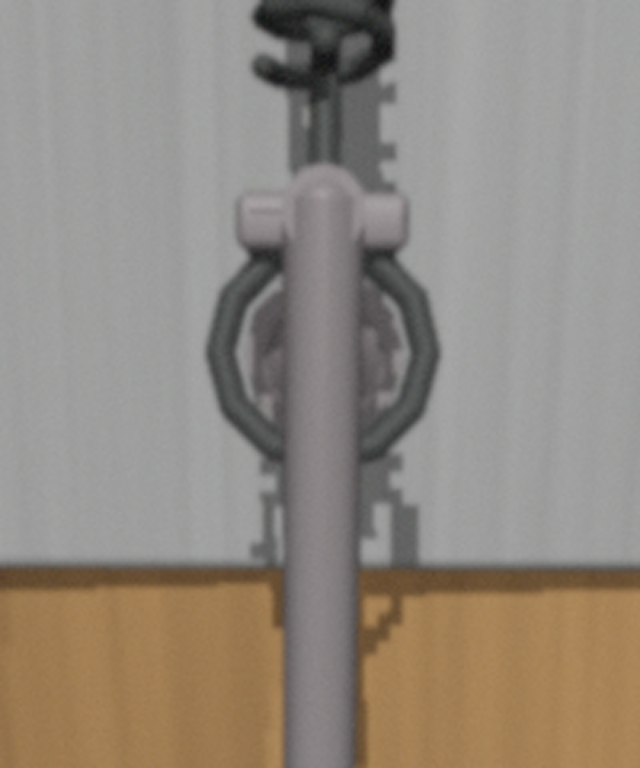

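View pics/s10.png

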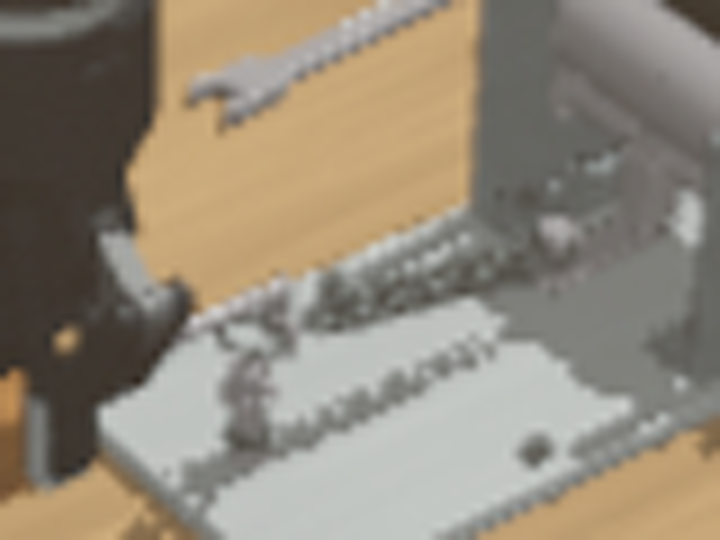

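Run:
```python
from h import *
c=load("w10"); o=r.get_obs(); p=o["tool_pos"]; R=R_of(o["tool_rot"]); q=lambda x,y:(x/3.2+220,y/3.2)
b=onz(c,*q(322,222),p[2]+.0099); print("bar",b)
H=[]
for zh in (.056,.059): H.append(onz(c,*q(324,356),zh)); print("hook",zh,H[-1])
for a,b2 in (((0,565),(640,568)),):
  A=onz(c,*q(*a),.010);B=onz(c,*q(*b2),.010);n=np.array([-(B-A)[1],(B-A)[0],0]);n/=np.linalg.norm(n);E=A+(B-A)*(.5374-A[0])/(B-A)[0];print("edge",E,"post",E+n*.0295,"dir",np.degrees(np.arctan2(n[1],n[0])))
P=np.array([.5374,-.0066,0])
# overlay predicted circles
im=cv2.imread("pics/w10.png")
for z,rad,col in ((.036,.009,(0,0,255)),(.0435,.0065,(0,255,0)),(.0465,.004,(255,0,0))):
    t=np.linspace(0,6.283,60); X=np.stack([P[0]+rad*np.cos(t),P[1]+rad*np.sin(t),0*t+z],1)
    px=proj(c,X); px=((px-[220,0])*3.2).astype(int); cv2.polylines(im,[px],True,col,1)
cv2.imwrite("pics/w10o.png",cv2.resize(im[180:520,150:500],None,fx=2,fy=2))
```

```text
bar [0.53732464 0.00565436 0.05933308]
hook 0.056 [ 0.53724003 -0.00648141  0.056     ]
hook 0.059 [ 0.5372215 -0.0063961  0.059    ]
edge [ 0.5374     -0.03589082  0.01      ] post [ 0.53832506 -0.00640532  0.01      ] dir 88.20303173300267
```

View pics/w10o.png

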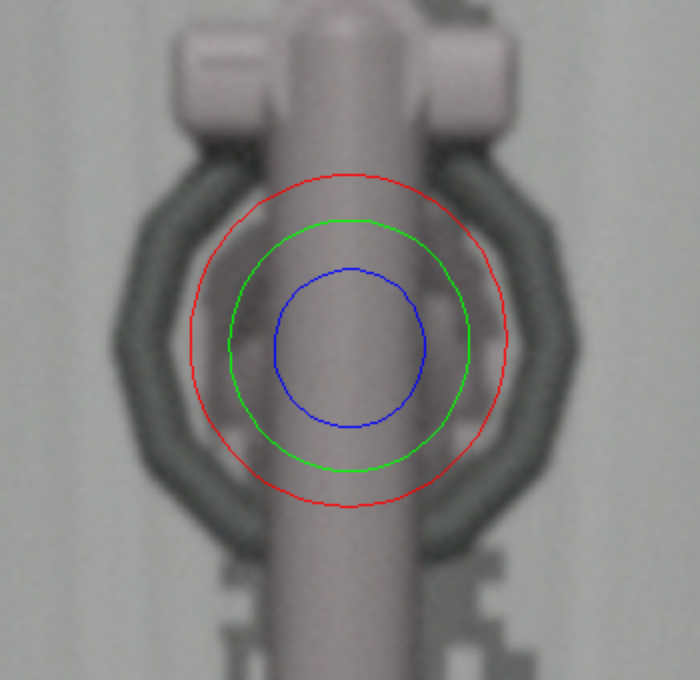

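```bash
python3 -m pendant '[0,0,0.06,0,0,0,0.1, 0,0,0.06,0,0,0,0.1, 0,0,0.05,0,0,0,0.1, 0,0,0,0,0,0,0.1]' ; python3 -m pendant '[0,0,0.05,0,0,0,0.1, 0,0,0.05,0,0,0,0.1, 0,0,0,0,0,0,0.1]'
python3 - <<'E'
from h import *
for i in range(3): o=st(); shot("wrist","w11",(220,0,200,240),3.2)
E
```

```text
time: 12.88
tool_pos: [0.5332, -0.0875, 0.0426]
tool_rot: [-0.0, 0.717, 0.698, 0.0]
wrist_force: [-0.5, 6.4, -1.5]
gripper_width: 0.217
time: 13.25
tool_pos: [0.5333, -0.0875, 0.0387]
tool_rot: [-0.0, 0.717, 0.698, 0.0]
wrist_force: [-0.5, 6.1, -0.7]
gripper_width: 0.219
t 13.25 p [ 0.5333 -0.0875  0.0387] F [-0.51  6.06 -0.72] M [ 1.298  0.002 -0.009] g 0.219
t 13.3 p [ 0.5333 -0.0875  0.0388] F [-0.2   5.76 -0.69] M [ 1.298 -0.009  0.014] g 0.215
t 13.35 p [ 0.5334 -0.0875  0.0388] F [-0.29  6.15 -1.36] M [ 1.345 -0.006  0.068] g 0.215
```

View pics/w11.png

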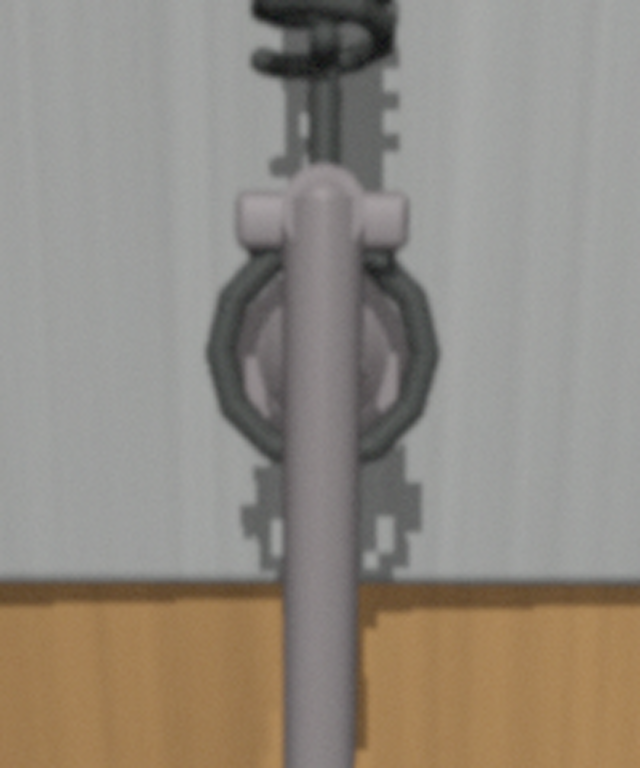

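```bash
python3 -m pendant '[0,0,0.025,0,0,0,0.1, 0,0,0.025,0,0,0,0.1, 0,0,0.025,0,0,0,0.1, 0,0,0,0,0,0,0.1]'
python3 - <<'E'
from h import *
for i in range(3): o=st(); shot("wrist","w12",(220,0,200,240),3.2)
c=load("w12"); im=cv2.imread("pics/w12.png"); P=[.5374,-.0066]
for z,rad,col in ((.033,.009,(0,0,255)),(.0405,.0065,(0,255,0)),(.0435,.004,(255,0,0))):
    t=np.linspace(0,6.283,60); X=np.stack([P[0]+rad*np.cos(t),P[1]+rad*np.sin(t),0*t+z],1)
    px=((proj(c,X)-[220,0])*3.2).astype(int); cv2.polylines(im,[px],True,col,1)
cv2.imwrite("pics/w12o.png",np.hstack([cv2.resize(cv2.imread("pics/w12.png")[180:520,180:470],None,fx=1.35,fy=1.35),cv2.resize(im[180:520,180:470],None,fx=1.35,fy=1.35)]))
E
```

```text
time: 13.9
tool_pos: [0.5334, -0.0875, 0.0359]
tool_rot: [-0.0, 0.717, 0.698, 0.001]
wrist_force: [-0.9, 5.7, -1.4]
gripper_width: 0.219
t 13.9 p [ 0.5334 -0.0875  0.0359] F [-0.92  5.69 -1.4 ] M [ 1.355 -0.031  0.039] g 0.219
t 13.95 p [ 0.5334 -0.0875  0.0359] F [ 0.61  5.39 -0.73] M [ 1.325 -0.036  0.025] g 0.216
t 14.0 p [ 0.5334 -0.0875  0.0359] F [ 0.39  6.41 -0.82] M [ 1.312 -0.028  0.037] g 0.214
```

View pics/w12o.png

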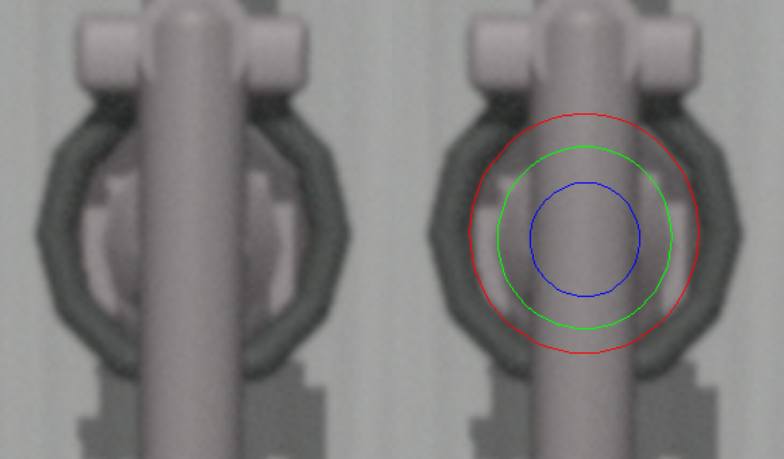

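```bash
for i in 1; do python3 -m pendant '[0,0,0.025,0,0,0,0.1, 0,0,0.025,0,0,0,0.1, 0,0,0.025,0,0,0,0.1, 0,0,0,0,0,0,0.1]'; done
python3 - <<'E'
from h import *
for i in range(3): o=st(); shot("wrist","w13",(220,0,200,240),3.2)
E
```

```text
time: 14.55
tool_pos: [0.5335, -0.0875, 0.033]
tool_rot: [-0.0, 0.717, 0.698, 0.001]
wrist_force: [-0.3, 6.0, 0.6]
gripper_width: 0.22
t 14.55 p [ 0.5335 -0.0875  0.033 ] F [-0.25  5.96  0.61] M [ 1.356 -0.002  0.049] g 0.22
t 14.6 p [ 0.5335 -0.0875  0.033 ] F [0.58 6.61 1.08] M [ 1.359  0.029 -0.038] g 0.216
t 14.65 p [ 0.5335 -0.0875  0.033 ] F [-0.02  5.97 -0.37] M [ 1.382  0.041 -0.013] g 0.216
```

```bash
python3 -m pendant '[0,0,0.025,0,0,0,0.1, 0,0,0.025,0,0,0,0.1, 0,0,0,0,0,0,0.1]'
python3 - <<'E'
from h import *
for i in range(4): o=st(); shot("wrist","w14",(220,0,200,240),3.2)
E
```

```text
time: 15.08
tool_pos: [0.5338, -0.0875, 0.0317]
tool_rot: [0.0, 0.716, 0.698, 0.001]
wrist_force: [-0.3, 5.4, 4.4]
gripper_width: 0.219
t 15.07 p [ 0.5338 -0.0875  0.0317] F [-0.34  5.38  4.42] M [1.639 0.203 0.135] g 0.219
t 15.12 p [ 0.5338 -0.0875  0.0317] F [-2.1   5.99  3.91] M [1.578 0.198 0.119] g 0.216
t 15.18 p [ 0.5338 -0.0875  0.0317] F [-1.87  5.67  4.94] M [1.599 0.221 0.119] g 0.215
t 15.22 p [ 0.5338 -0.0875  0.0317] F [-1.55  5.28  4.12] M [1.589 0.225 0.133] g 0.216
```

View pics/w14.png

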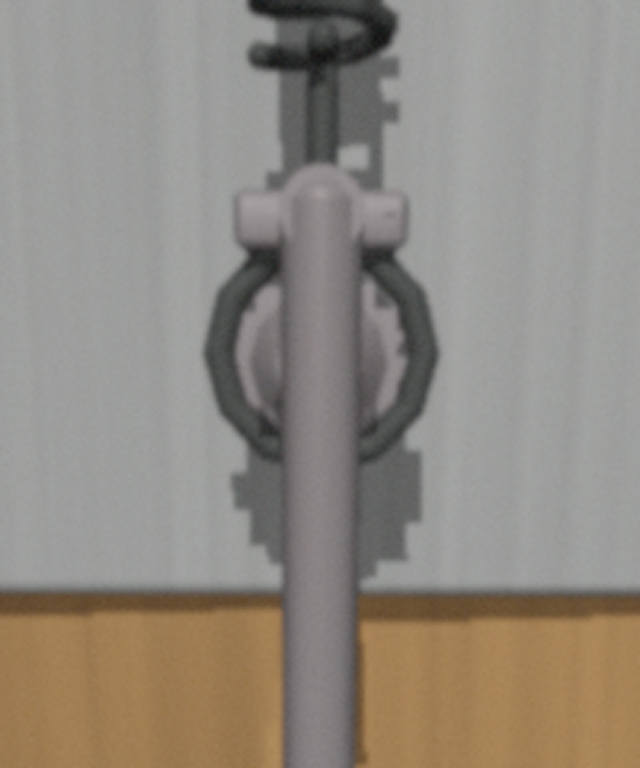

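Run:
```python
from h import *
c=load("w14"); im0=cv2.imread("pics/w14.png"); o=[]
P=[.5374,-.0066]
def ov(h):
    im=im0.copy()
    for z,rad,col in ((h,.009,(0,0,255)),(h+.0075,.0065,(0,255,0)),(h+.0105,.004,(255,0,0))):
        t=np.linspace(0,6.283,60); X=np.stack([P[0]+rad*np.cos(t),P[1]+rad*np.sin(t),0*t+z],1)
        px=((proj(c,X)-[220,0])*3.2).astype(int); cv2.polylines(im,[px],True,col,1)
    return cv2.resize(im[200:500,190:460],None,fx=1.45,fy=1.45,interpolation=cv2.INTER_CUBIC)
g=cv2.resize(im0[200:500,190:460],None,fx=1.45,fy=1.45,interpolation=cv2.INTER_CUBIC)
cv2.imwrite("pics/w14o.png",np.hstack([ov(.0365),ov(.026)]))
cv2.imwrite("pics/w14g.png",cv2.convertScaleAbs(cv2.resize(g,None,fx=1.4,fy=1.4),alpha=1.4,beta=-20))
```

```text
(no output)
```

View pics/w14o.png

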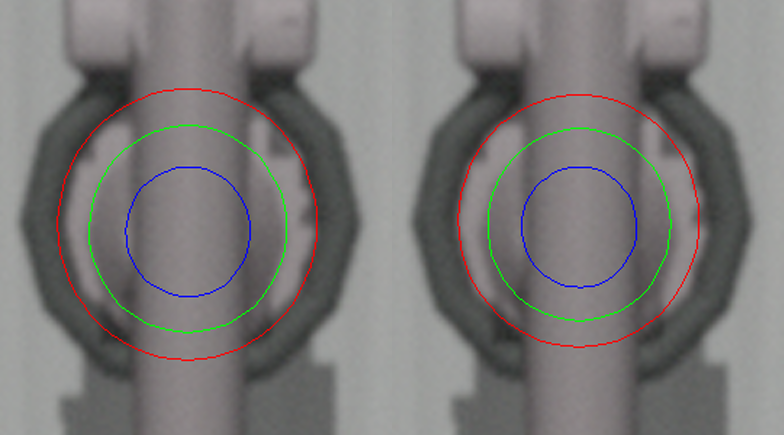

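View pics/w14g.png

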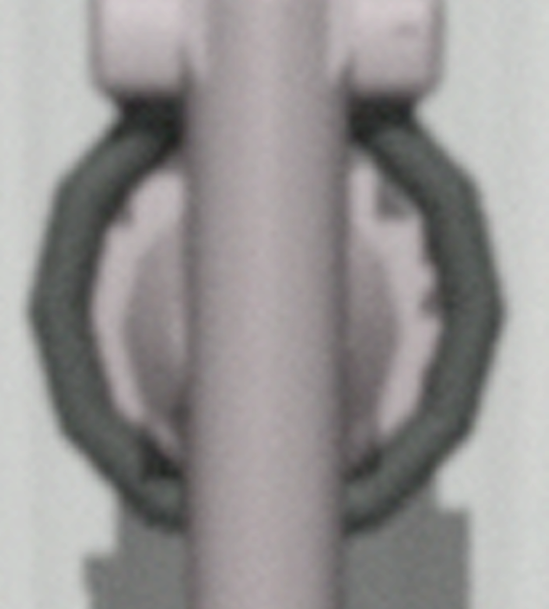

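```bash
python3 -m pendant '[0,0,-0.018,0,0,0,0.1, 0.02,0,0,0,0,0,0.1, 0.02,0,0,0,0,0,0.1, 0.02,0,0,0,0,0,0.1, 0,0,0,0,0,0,0.1]'
python3 - <<'E'
from h import *
for i in range(3): o=st(); shot("wrist","w15",(220,0,200,240),3.2)
E
```

```text
time: 15.9
tool_pos: [0.5338, -0.0855, 0.0319]
tool_rot: [0.0, 0.717, 0.698, 0.0]
wrist_force: [-0.6, 3.6, 5.6]
gripper_width: 0.217
t 15.9 p [ 0.5338 -0.0855  0.0319] F [-0.58  3.56  5.62] M [1.34  0.032 0.098] g 0.217
t 15.95 p [ 0.5337 -0.0855  0.0318] F [0.44 3.19 4.39] M [1.304 0.004 0.088] g 0.214
t 16.0 p [ 0.5337 -0.0855  0.0318] F [0.75 3.95 4.74] M [1.309 0.022 0.052] g 0.215
```

```bash
python3 -m pendant '[0,0,-0.02,0,0,0,0.1, 0.01,0,0,0,0,0,0.1, 0.015,0,0,0,0,0,0.1, 0,0,0,0,0,0,0.1]'
python3 - <<'E'
from h import *
for i in range(4): o=st(); shot("wrist","w16",(220,0,200,240),3.2)
E
```

```text
time: 16.55
tool_pos: [0.5334, -0.0843, 0.0322]
tool_rot: [-0.0, 0.717, 0.698, 0.0]
wrist_force: [1.0, 3.8, 3.6]
gripper_width: 0.215
t 16.55 p [ 0.5334 -0.0843  0.0322] F [0.99 3.78 3.65] M [ 1.261 -0.175 -0.04 ] g 0.215
t 16.6 p [ 0.5334 -0.0844  0.0322] F [0.91 4.43 3.21] M [ 1.215 -0.142 -0.096] g 0.221
t 16.65 p [ 0.5334 -0.0843  0.0322] F [0.11 3.48 2.74] M [ 1.258 -0.203 -0.098] g 0.216
t 16.7 p [ 0.5333 -0.0843  0.0322] F [0.09 3.7  2.86] M [ 1.308 -0.181 -0.041] g 0.213
```

View pics/w16.png

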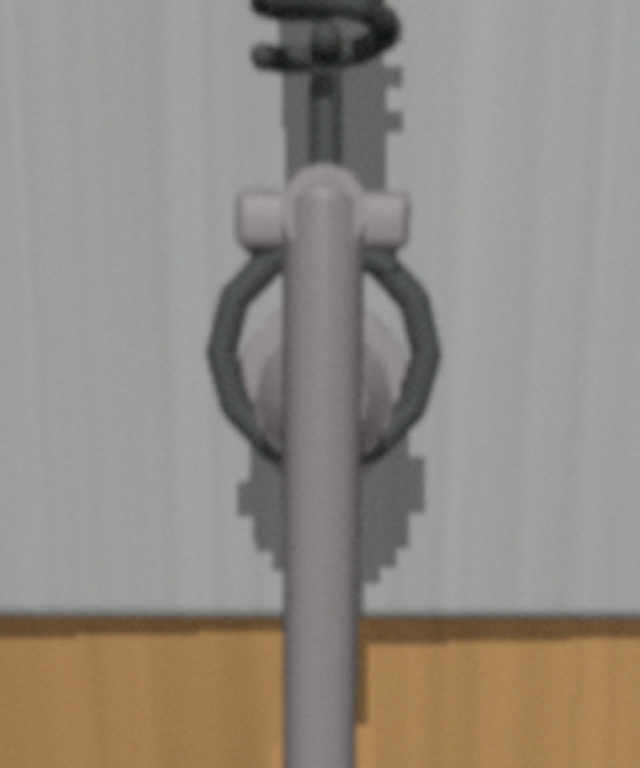

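```bash
python3 -m pendant '[0.0125,0,0,0,0,0,0.1, 0.0125,0,0,0,0,0,0.1, 0.0125,0,0,0,0,0,0.1, 0.0125,0,0,0,0,0,0.1, 0,0,0,0,0,0,0.1]'
python3 - <<'E'
from h import *
for i in range(4): o=st(); shot("wrist","w17",(220,0,200,240),3.2)
E
```

```text
time: 17.38
tool_pos: [0.5334, -0.083, 0.0323]
tool_rot: [0.0, 0.717, 0.697, -0.0]
wrist_force: [-0.2, -0.1, 3.5]
gripper_width: 0.22
t 17.38 p [ 0.5334 -0.083   0.0323] F [-0.23 -0.07  3.5 ] M [ 0.234  0.048 -0.009] g 0.22
t 17.43 p [ 0.5333 -0.0829  0.0323] F [-1.54 -0.16  3.37] M [0.158 0.057 0.016] g 0.216
t 17.48 p [ 0.5334 -0.0829  0.0322] F [ 0.1  -1.66  2.48] M [ 0.176 -0.034  0.012] g 0.217
t 17.52 p [ 0.5334 -0.0829  0.0322] F [-0.48 -1.63  3.36] M [0.137 0.036 0.024] g 0.218
```

View pics/w17.png

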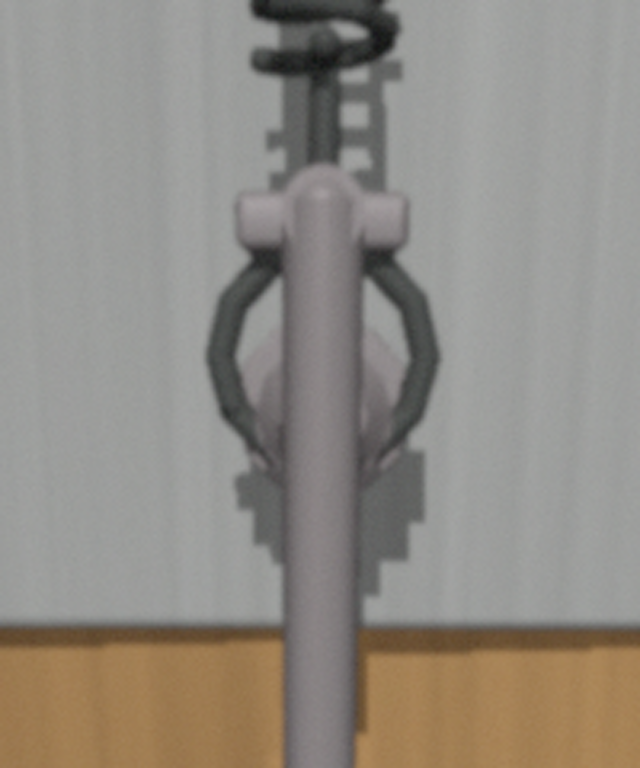

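```bash
python3 -m pendant '[0,0,-0.025,0,0,0,0.1, 0.015,0,-0.02,0,0,0,0.1, 0.025,0,0,0,0,0,0.1, 0.03,0,0,0,0,0,0.1, 0,0,0,0,0,0,0.1]'
python3 - <<'E'
from h import *
for i in range(3): o=st(); shot("wrist","w18",(220,0,200,240),3.2)
E
```

```text
time: 18.2
tool_pos: [0.5333, -0.0795, 0.0339]
tool_rot: [-0.0, 0.716, 0.698, -0.0]
wrist_force: [-1.2, -0.5, -1.0]
gripper_width: 0.211
t 18.2 p [ 0.5333 -0.0795  0.0339] F [-1.22 -0.46 -0.99] M [ 0.042 -0.021 -0.045] g 0.211
t 18.25 p [ 0.5334 -0.0795  0.0339] F [ 0.87  0.42 -0.91] M [ 0.052 -0.017 -0.023] g 0.217
t 18.3 p [ 0.5335 -0.0795  0.034 ] F [ 0.35  0.69 -1.35] M [ 0.092 -0.057 -0.004] g 0.218
```

View pics/w18.png

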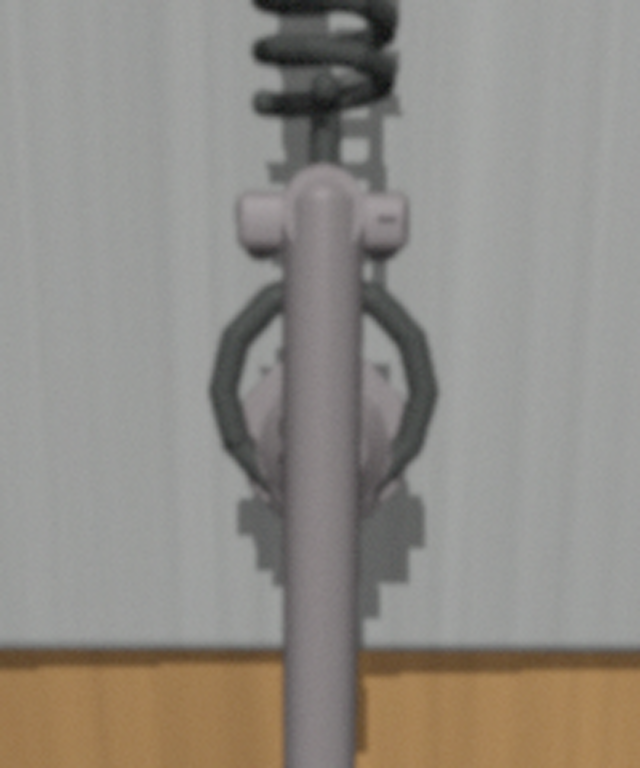

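```bash
python3 -m pendant '[0.015,0,-0.06,0,0,0,0.1, 0,0,-0.1,0,0,0,0.1, 0,0,-0.15,0,0,0,0.1, 0,0,-0.3,0,0,0,0.1, 0,0,-0.5,0,0,0,0.1, 0,0,-0.5,0,0,0,0.1, 0,0,0,0,0,0,0.1]'
python3 - <<'E'
from h import *
o=st(); shot("wrist","w19",(220,0,200,240),3.2);  shot("scene","s19",(290,210,80,60),9)
E
```

```text
time: 19.23
tool_pos: [0.5349, -0.0792, 0.1007]
tool_rot: [0.002, 0.717, 0.698, 0.001]
wrist_force: [-1.2, -0.1, -1.3]
gripper_width: 0.212
t 19.23 p [ 0.5349 -0.0792  0.1007] F [-1.18 -0.09 -1.3 ] M [-0.023  0.013  0.009] g 0.212
```

View pics/w19.png

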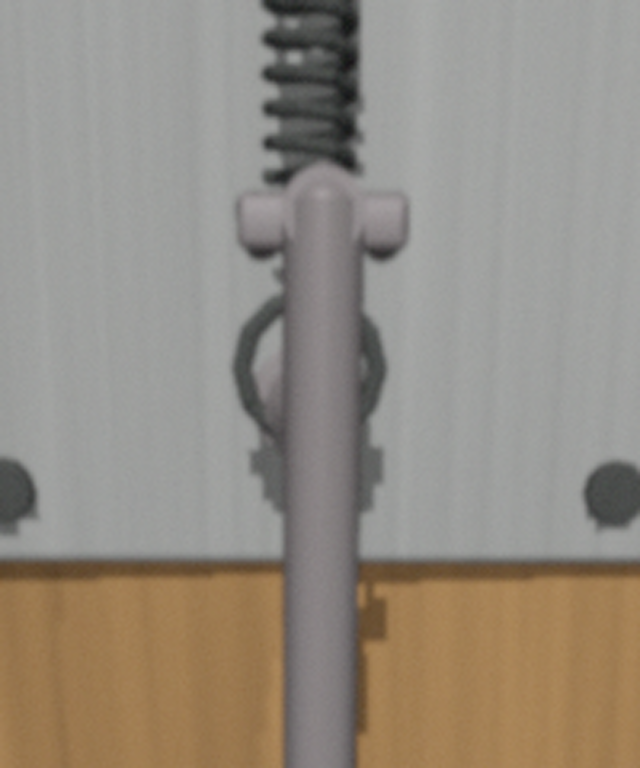

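View pics/s19.png

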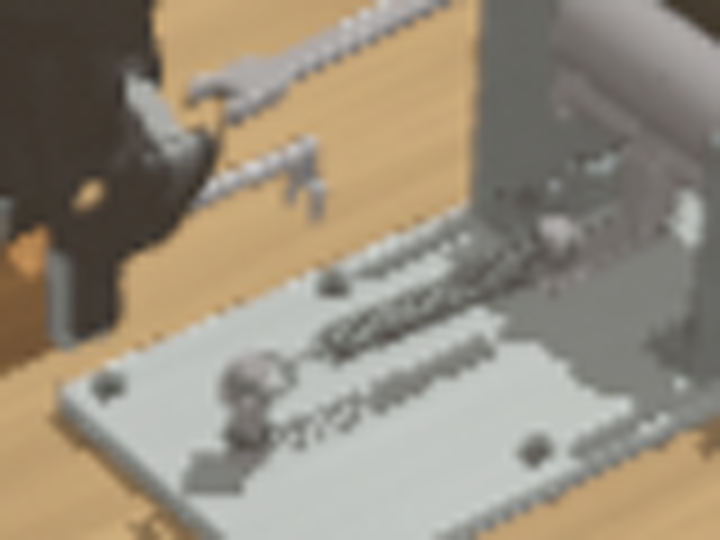

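```bash
python3 -m pendant '[-0.5,-0.1,0,0,0,0,0.1, -0.9,-0.18,0,0,0,0,0.1, -0.95,-0.18,0,0,0,0,0.1, -0.95,-0.18,0,0,0,0,0.1, -0.95,-0.18,0,0,0,0,0.1, -0.9,-0.18,0.2,0,0,0,0.1, -0.67,-0.12,0.5,0,0,0,0.1, 0,0,0.5,0,0,0,0.1, 0,0,0.4,0,0,0,0.1, 0,0,0,0,0,0,0.1]'
python3 - <<'E'
from h import *
for i in range(2): o=st(); shot("wrist","w20")
E
```

```text
time: 20.58
tool_pos: [0.4813, -0.3095, 0.0325]
tool_rot: [-0.002, 0.716, 0.698, -0.0]
wrist_force: [-0.1, 0.1, -0.8]
gripper_width: 0.219
t 20.57 p [ 0.4813 -0.3095  0.0325] F [-0.13  0.09 -0.77] M [0.027 0.067 0.022] g 0.219
t 20.62 p [ 0.482  -0.3098  0.0337] F [-0.71  0.49 -1.6 ] M [ 0.019 -0.071  0.011] g 0.214
```

View pics/w20.png

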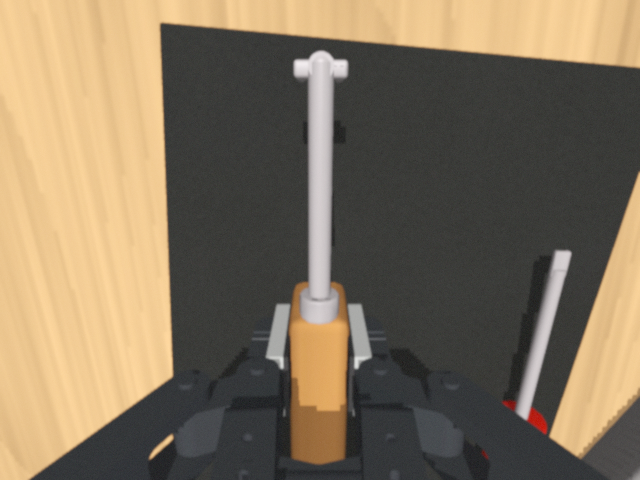

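```bash
python3 -m pendant '[0,0,0.25,0,0,0,0.1, 0,0,0.2,0,0,0,0.1, 0,0,0.1,0,0,0,0.1, 0,0,0.05,0,0,0,0.1, 0,0,0,0,0,0,0.1, 0,0,0,0,0,0,0.1]'
python3 - <<'E'
from h import *
for i in range(3): o=st(); r.capture("wrist")
E
```

```text
time: 21.42
tool_pos: [0.4826, -0.3107, 0.0106]
tool_rot: [0.0, 0.717, 0.697, 0.0]
wrist_force: [0.6, 0.4, -0.8]
gripper_width: 0.218
t 21.43 p [ 0.4826 -0.3107  0.0106] F [ 0.56  0.37 -0.82] M [ 0.053  0.006 -0.011] g 0.218
t 21.48 p [ 0.4826 -0.3107  0.0106] F [ 0.39 -0.63 -1.73] M [ 0.067  0.034 -0.008] g 0.218
t 21.52 p [ 0.4826 -0.3107  0.0107] F [-1.2   0.1  -0.84] M [ 0.005  0.004 -0.038] g 0.217
```

```bash
python3 -m pendant '[0,0,0.025,0,0,0,0.1, 0,0,0.025,0,0,0,0.1, 0,0,0.0125,0,0,0,0.1, 0,0,0,0,0,0,0.1, 0,0,0,0,0,0,0.1]'
python3 - <<'E'
from h import *
for i in range(2): o=st(); r.capture("wrist")
E
```

```text
time: 22.2
tool_pos: [0.4824, -0.3105, 0.0082]
tool_rot: [0.0, 0.717, 0.698, 0.0]
wrist_force: [-2.3, 1.8, 4.1]
gripper_width: 0.215
t 22.2 p [ 0.4824 -0.3105  0.0082] F [-2.26  1.77  4.05] M [0.205 0.37  0.027] g 0.215
t 22.25 p [ 0.4824 -0.3105  0.0082] F [-1.41  1.46  4.28] M [ 0.208  0.378 -0.009] g 0.219
```

```bash
python3 -m pendant '[0,0,0,0,0,0,0.3, 0,0,0,0,0,0,0.45, 0,0,0,0,0,0,0.6, 0,0,0,0,0,0,0.6]' 20; python3 -m pendant '[0,0,-0.2,0,0,0,0.6, 0,0,-0.5,0,0,0,0.6, 0,0,-0.9,0,0,0,0.6, 0,0,-0.9,0,0,0,0.6, 0,0,-0.9,0,0,0,0.6, 0,0,-0.9,0,0,0,0.6, 0,0,0,0,0,0,0.6]'
python3 - <<'E'
from h import *
o=st(); shot("wrist","w21"); shot("top","t21"); shot("scene","s21",(130,190,280,180),2.8)
im=cv2.imread("pics/t21.png"); cv2.imwrite("pics/t21c.png",cv2.resize(im[180:300,225:545],None,fx=2.4,fy=2.4,interpolation=cv2.INTER_CUBIC))
E
```

```text
time: 22.8
tool_pos: [0.4825, -0.3105, 0.0078]
tool_rot: [-0.0, 0.717, 0.698, -0.0]
wrist_force: [-0.1, 1.1, -1.0]
gripper_width: 0.602
time: 23.68
tool_pos: [0.4839, -0.3115, 0.1839]
tool_rot: [0.003, 0.717, 0.698, 0.001]
wrist_force: [0.3, 0.4, -0.5]
gripper_width: 0.6
t 23.68 p [ 0.4839 -0.3115  0.1839] F [ 0.29  0.36 -0.5 ] M [ 0.012 -0.013 -0.012] g 0.6
```

View pics/w21.png

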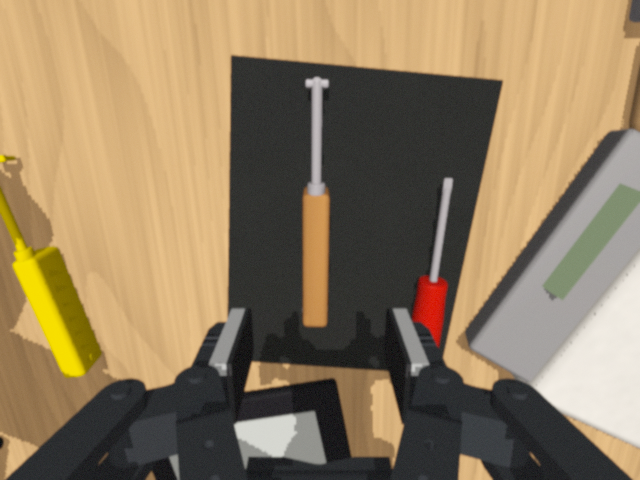

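View pics/s21.png

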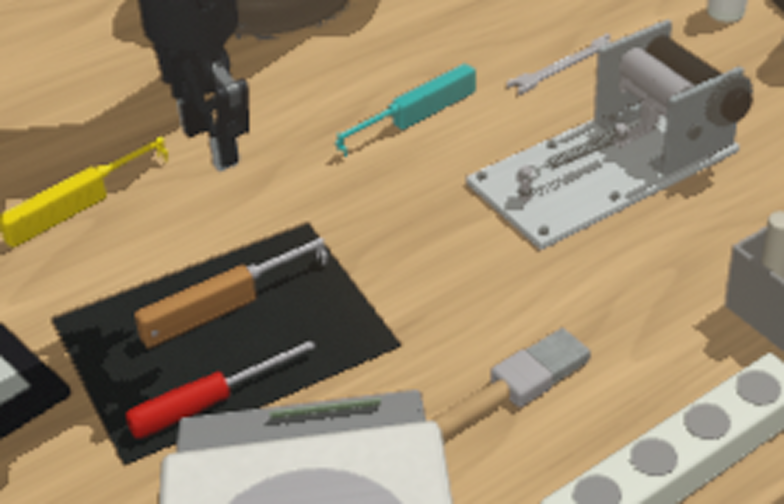

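View pics/t21c.png

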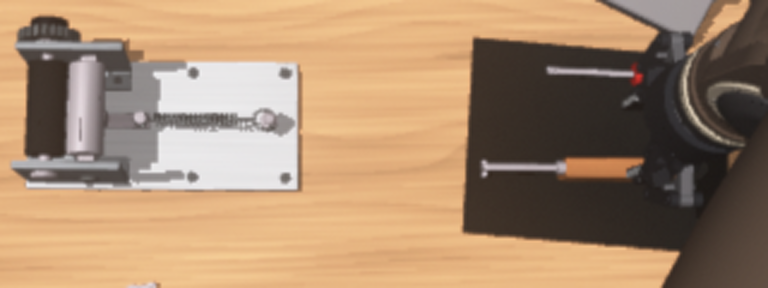

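Run:
```python
import cv2
im=cv2.imread("pics/s21.png"); cv2.imwrite("pics/s21c.png",cv2.resize(im[110:240,460:660],None,fx=3.8,fy=3.8,interpolation=cv2.INTER_CUBIC))
```

```text
(no output)
```

View pics/s21c.png

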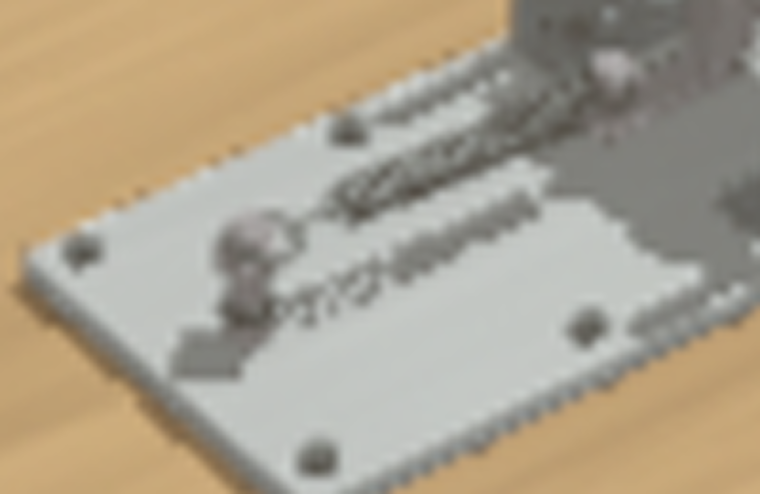

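The picture shows the spring stretched from the pin (610,65) to the post (250,240), with the hook's round behind the head.

Run:
```python
from h import *
st(); print(r.job_done())
```

```text
t 23.82 p [ 0.4821 -0.3103  0.1793] F [-0.81  0.14 -0.96] M [-0.015 -0.022  0.019] g 0.599
the job is handed in; nothing more can be done
None
```

The spring's hook is seated round the neck of the anchor post, held by its head. The puller is back flat on the mat and released. I handed the job in at 23.8 s of the 64 s allowed.

- **Tool:** I took the wooden-handled puller from the mat. The teal and yellow tools have the same shape but the wrong colours.
- **Stretch and touch:** I drew the hook to about 125 mm at about 6 N and lowered it over the head. The shoulder was felt at about 36.5 mm.
- **Contact force:** The first touch on the shoulder was about 4 N, and stayed around 4.5 N (5.6 N at the most) until I eased it to about 3 N. That is more than the 2 to 3 N suggested. Counting the spring's pull, I estimate it stayed under 10 N at first touch, though adding the single highest reading to the full pull would come close to 10 N.
- **Transfer to the post:** As I eased the hook towards the pin, the pull on the puller fell to about zero, so the post had taken it.
- **Last checks:** The wrist, top and scene pictures show the hook round the post with the spring still stretched. In those views everything else looks where it was. The puller lies about 12 mm further onto the mat than where it started. The gripper is clear of everything; the last wrist force was only noise. No check failed.

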